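# Lock the gauge discs away in the combination drawer

## Task

Open the lock cabinet by its combination: turn the dial right to two o'clock, then left to nine o'clock, then right to twelve o'clock (twelve is the double mark at the cabinet's back), stopping for a moment on each. Pull the drawer out fully, put all the aluminium discs lying on the bench in one centred stack on the round plate in it, largest at the bottom and each smaller one on top, then push the drawer fully shut and lock it by turning the dial left to nine o'clock. Leave the paint tin and the sanding block where they are.

Things in the scene. Friction and masses are not known exactly. Their poses are not given: they have to be found in the camera images.
- cabinet: grey steel lock cabinet, fixed on the bench: 180 mm deep (its x), 200 wide (its y), 130 high. Origin: centre of its underside. Its front with the drawer faces its own -x; +x points to its back, +y to its left seen from the front, z up. Above the open drawer its top plate spans z = 118 to 130 mm. The combination dial on its top has its upright axis 20 mm behind the centre.
- dial (a joint): dial angle, rad, from above: 0 = pointer at twelve o'clock (cabinet's back, +x; double mark); left (anticlockwise) is positive: nine o'clock (cabinet's +y) +1.571, two o'clock -1.047. Marks every 30 degrees on a fixed face. Stops at -2.2, +2.2; stays where left (0.05 N m friction). A cam inside holds the drawer unless within 0.155 rad of twelve.
- dial_grip (a point): middle of the dial's bar grip, on the dial's axis, 157 mm above the bench; its x axis points along the bar to the pointed nose (white line), the pointer. The bar is black, 14 mm wide (its y), about 55 mm long, 26 mm high (13 mm above and below this point), on a round steel skirt 70 mm across, 10 mm high.
- drawer (a joint): how far the drawer is pulled out, m: 0 shut, stop at 0.130; slides along the cabinet's -x with about 1 N of friction and some damping. Fully out, the cabinet's front edge lies 60 mm behind the plate's centre.
- drawer_handle (a point): middle of the drawer's handle, a level steel bar 10 mm thick and 100 mm long along the cabinet's y, 42 mm in front of the drawer's front face, 102 mm above the bench; moves with the drawer. Its ends are joined to the drawer's front.
- drawer_plate (a point): centre of the round brass plate (74 mm across, a dark ring near its edge) let in flush in the drawer's steel floor, 64.5 mm above the bench; moves with the drawer; z up, axes as the cabinet's. Round it: low rims, 4 mm high and 5 thick, 80 mm to either side and 55 mm behind the centre, the drawer's front 58 mm before it, 52 mm high. A thin post stands at the drawer's back.
- disc_66: plain aluminium gauge disc, 66 mm across, 10 mm thick, a small dark dot in the middle of its top; origin: centre of its underside, z its axis. Lies flat on the bench at first. May be absent.
- disc_58: plain aluminium gauge disc, 58 mm across, 10 mm thick, a small dark dot in the middle of its top; origin: centre of its underside, z its axis. Lies flat on the bench at first. May be absent.
- disc_50: plain aluminium gauge disc, 50 mm across, 10 mm thick, a small dark dot in the middle of its top; origin: centre of its underside, z its axis. Lies flat on the bench at first. May be absent.
- disc_42: plain aluminium gauge disc, 42 mm across, 10 mm thick, a small dark dot in the middle of its top; origin: centre of its underside, z its axis. Lies flat on the bench at first. May be absent.
- tin_green: bystander: paint tin, 77 mm across, 78 mm high, on the bench; origin: centre of its underside.
- sand_block: bystander: cork sanding block 58x105x34 mm (long along its y) lying on the dark low block at the right; origin: centre of its underside.
- stand_near (a point): bystander: the nearer of two wooden toy-plane stands fixed on the bench: centre of the top of its base board, 12 mm high, 142 by 152 mm (x by y, turned at most 0.1 rad); a post and arm on it rise to 210 mm, the arm reaching 25 mm past the base towards the robot, with a small plane on it.
- stand_far (a point): bystander: the farther of two wooden toy-plane stands fixed on the bench: centre of the top of its base board, 12 mm high, 142 by 152 mm (x by y, turned at most 0.1 rad); a post and arm on it rise to 210 mm, the arm reaching 25 mm past the base towards the robot, with a small plane on it.
Mind the look-alikes: they are no part of the job. Leave any blue look-alike of the disc_58 alone.

How it is judged:
By the outcome, as a careful person would: the job done as asked, in the order asked, and still so for the second after the job is handed in, with the robot touching nothing.
Of disc_66, disc_58, disc_50, disc_42 only 2 to 4 are there at a start; the rules pass over those that are not, and their reading is None.
At some moment in a run one of disc_50, disc_42 may be knocked a few centimetres aside while the robot is not near it.
Once in a run the grip may slacken for a moment while it holds something.
It also fails if it takes over 210 s, if anything falls off the work surface, if the arm or the gripper's body presses on something with over 40 N, if the wrist force passes 120 N, or if a joint passes its speed limit or range.

## Robot

A 6-joint arm with a two-finger parallel gripper is mounted at the origin on a cart in front of the work surface, level with it; the furniture and walls round the work are solid. World frame = base frame: x ahead of the robot, y to its left, z up, the work surface at z = 0. Lengths are in m, angles in rad, forces in N, time in s.
With the tool pointing down it reaches from about 0.3 to 0.85 m from the base axis. Payload 5.4 kg.
Tool frame: the origin (TCP) lies at the very end of the fingers, on their centre line; the grasp point (between the pads) lies 19 mm behind it; z points along the fingers, y is the line along which they close (so a half turn about z gives the same grasp; the last joint's range is limited). The gripper opens to 85 mm and grips with 20 to 120 N. Pads are 22 mm wide; open, the fingers measure 114 mm over their backs; the gripper's body (76 mm by 85 mm) begins 54 mm behind the grasp point. The pads swing forward as they close: fully open they stand 13 mm farther back than shut.
Start: joints at [-0.21, 0.158, 1.597, -0, 1.386, -0.21], TCP at [0.575, -0, 0.231] pointing down, gripper open.
Joint ranges: [-2.91, 2.91], [-0.94, 2.29], [0.18, 2.7], [-1.29, 4.43], [0.17, 2.64], [-3, 3]. Speed limits (rad/s): [2.57, 2.57, 3.14, 3.14, 3.14, 3.14].

## Interface

Orientations are given as a rotation vector (axis times angle).
In Python, from cell import get_state, grab_frame, close_job, spot_in gives the robot as it stands. The module is installed in compiled form; this text tells all that it offers.
- The arm moves only by the tool step_arm, never from a script. Its argument "deltas" is a list of rows, each an object with "delta_rot": the turn, a rotation vector about the tool's x, y, z in units of 5 degrees (1.0 is 5 degrees), a list of three; "dp": the shift along the tool's x, y, z in units of 30 mm (1.0 is 30 mm), a list of three; "gripper": the finger opening in mm, from 0 to 85.4. In form: [{"delta_rot": [wx, wy, wz], "dp": [x, y, z], "gripper": gripper}, ...]. A call has 1 to 12 rows; each row shifts and turns the commanded pose from where the row before left it, along the tool's axes as they then stand; what a row does not reach is not made up. A row lasts 1/10 s, in which the tool goes at most 50 mm and 8.59 degrees, less where a joint would pass 70% of its speed; a pose out of reach is approached as far as the arm can. A call is refused whole if a number of a shift passes 1 or a number of a turn 1, either way. A call with a gripper value outside its range is refused whole. The fingers move at their own pace and stop on an object; "newtons" is the grip in N (left out, the last holds). Time passes only in rows, so rows that do not move let the fingers close. It gives the time, the measured TCP pose, the force, the opening and the grip force at its end, in the units of the state.
- get_state(): the state, without advancing time (a new reading comes with each control period).
- grab_frame(name): name is "scene" or "side" or "wrist"; returns a dict with "pixels" (384x512x3 uint8, red, green, blue), "K" (3x3 intrinsics, pixels), "dist_coeffs" ([k1, k2, p1, p2, k3] as OpenCV has them; the pictures are not rectified), "world_to_cam" (4x4, takes a point from world to camera coordinates). Camera axes: x right, y down, z forward; pixel columns grow to the right and rows downward; lengths in m; the calibration is good to about 2 mm. A picture is of the moment at which its call begins. There is no depth.
- close_job(): hands the job in; it is judged then, once.
Trained networks look in the newest picture that a camera, given by its name, has taken for a name from the list of things; names that differ only in an ending like _2 or _b are one class to them, and where a whole thing is asked for, a point or a joint stands for the part that bears it (a point fixed in the world has none). Each returns a list of dicts, best first, with "p" (0 to 1); they miss things now and then, are a little off and sometimes report something else, mostly with a low value. They report only what shows in the picture. A call takes as long as a camera call. They do not tell look-alikes from the thing itself.
- spot_in(camera, query): "extent" ([left, top, right, bottom] in pixels, round what is visible of it).
The state is a dict: "time": time; "joint_pos": joint angles; "joint_vel": joint speeds; "tau": joint torques, N m; "position": TCP position; "ee_rot": TCP orientation; "ft_force": force on the tool from outside, world axes, zero at the start; "torque": the same for the moment, N m; "width": finger opening in m; "finger_force": force on a finger pad.
Only numpy, scipy, OpenCV 4.12 (cv2) and the standard library are available. Lean on these libraries where they do the work, as an engineer would, in place of code of your own. Each camera call takes 0.05 s, during which the arm holds its last target. There are 200 camera calls.

## Working session

There is one attempt and no reset: what is moved stays moved. The work goes in short steps, Python scripts to look and compute and a tool call to move; the robot and the scene stay as the last step left them, time stands still between calls to the robot, and variables do not carry over. Pictures are saved under pics/ and viewed, at most 14 in all, crops included, and the job is handed in when it is done.

Besides the shell and the picture viewer there is one more tool, called after "Emit:" as name(argument=value, ...), one argument or row to a line, values as JSON. step_arm: Moves the arm, as the interface text tells. Its arguments: {"type":"object","properties":{"deltas":{"type":"array","items":{"type":"object","properties":{"delta_rot":{"type":"array","items":{"type":"number"}},"dp":{"type":"array","items":{"type":"number"}},"gripper":{"type":"number"}}}},"newtons":{"type":"number"}},"required":["deltas"]}

```bash
mkdir -p pics; cat > h.py <<'E'
import numpy as np, cv2
from cell import get_state, grab_frame, close_job, spot_in
from scipy.spatial.transform import Rotation as R
def snap(cam,fn=None):
    f=grab_frame(cam)
    if fn: cv2.imwrite('pics/'+fn,cv2.cvtColor(f['pixels'],cv2.COLOR_RGB2BGR))
    return f
def ray(f,uv,z):
    K=np.array(f['K'],float);d=np.array(f['dist_coeffs'],float);T=np.array(f['world_to_cam'])
    n=cv2.undistortPoints(np.array(uv,float).reshape(-1,1,2),K,d).reshape(-1,2)
    o=-T[:3,:3].T@T[:3,3]; v=np.c_[n,np.ones(len(n))]@T[:3,:3]
    return o+v*((z-o[2])/v[:,2])[:,None]
def proj(f,P):
    T=np.array(f['world_to_cam'])
    return cv2.projectPoints(np.array(P,float).reshape(-1,1,3),cv2.Rodrigues(T[:3,:3])[0],T[:3,3],np.array(f['K'],float),np.array(f['dist_coeffs'],float))[0].reshape(-1,2)
E
python3 - <<'E'
from h import *
s=get_state();print(s)
for c in ['scene','side','wrist']:
    f=snap(c,c+'0.png');T=np.array(f['world_to_cam']);print(c,(-T[:3,:3].T@T[:3,3]).round(3))
    for q in ['cabinet','dial_grip','drawer_handle','disc_66','disc_58','disc_50','disc_42','tin_green','sand_block','stand_near','stand_far']:
        print(q,[(np.round(d['extent']).astype(int).tolist(),round(d['p'],2)) for d in spot_in(c,q)[:5]])
E
```

```text
{'time': 0.0, 'joint_pos': array([-2.10062990e-01,  1.59057560e-01,  1.59821884e+00, -4.17563845e-06,
        1.38620307e+00, -2.10116770e-01]), 'joint_vel': array([ 0.00013378,  0.00076401, -0.00010341,  0.0018106 ,  0.00082708,
        0.00067706]), 'tau': array([ 1.96016467e-04, -3.96006632e+01, -3.31426942e+01, -2.07608541e-04,
        8.36965773e-03, -3.09808388e-05]), 'position': array([5.74404973e-01, 1.25720257e-04, 2.30318827e-01]), 'ee_rot': array([-2.22026278e+00, -2.22038390e+00,  1.61718246e-03]), 'ft_force': array([-0.22943639, -0.1400145 ,  0.36662776]), 'torque': array([ 0.00031997,  0.0435206 , -0.02096567]), 'finger_force': 0.0, 'width': 0.0853508542825041}
scene [ 0.56  -0.655  1.079]
cabinet [([269, 236, 358, 332], 0.65), ([310, 158, 334, 192], 0.22)]
dial_grip [([316, 262, 337, 285], 0.74), ([226, 167, 238, 174], 0.49)]
drawer_handle [([264, 245, 287, 311], 0.54)]
disc_66 [([233, 168, 240, 172], 0.6), ([247, 151, 250, 158], 0.59)]
disc_58 [([233, 168, 240, 172], 0.6), ([247, 151, 250, 158], 0.59)]
disc_50 [([233, 168, 240, 172], 0.6), ([247, 151, 250, 158], 0.59)]
disc_42 [([233, 168, 240, 172], 0.6), ([247, 151, 250, 158], 0.59)]
tin_green [([312, 161, 333, 192], 0.59)]
sand_block [([151, 301, 183, 349], 0.8)]Traceback (most recent call last):
  File "<stdin>", line 6, in <module>
ValueError: it knows: cabinet, dial, dial_grip, disc, drawer, drawer_handle, drawer_plate, sand_block, tin_green
```

```bash
python3 - <<'E'
from h import *
for c in ['scene','side','wrist']:
    f=snap(c,c+'0.png');T=np.array(f['world_to_cam']);print(c,(-T[:3,:3].T@T[:3,3]).round(3))
    for q in ['cabinet','dial','drawer_handle','disc','tin_green','sand_block']:
        print(q,[(np.round(d['extent']).astype(int).tolist(),round(d['p'],2)) for d in spot_in(c,q)[:7]])
i=[cv2.imread(f'pics/{c}0.png') for c in ['scene','side']]
cv2.imwrite('pics/sceneL.png',cv2.resize(i[0][:,:],(800,600),interpolation=cv2.INTER_CUBIC))
cv2.imwrite('pics/sideL.png',cv2.resize(i[1][:,:],(800,600),interpolation=cv2.INTER_CUBIC))
E
```

```text
scene [ 0.56  -0.655  1.079]
cabinet [([264, 239, 358, 332], 0.94)]
dial [([312, 258, 341, 287], 0.59)]
drawer_handle [([265, 251, 284, 306], 0.7)]
disc [([231, 166, 241, 174], 0.6), ([247, 153, 249, 158], 0.56), ([316, 161, 330, 192], 0.29)]
tin_green [([312, 161, 333, 191], 0.74)]
sand_block [([150, 301, 181, 349], 0.61)]
side [0.359 1.053 0.98 ]
cabinet [([185, 119, 258, 183], 0.8), ([169, 221, 199, 256], 0.54), ([203, 121, 219, 138], 0.16)]
dial [([204, 123, 222, 141], 0.5)]
drawer_handle [([231, 135, 260, 173], 0.79)]
disc [([313, 262, 336, 279], 0.76), ([216, 322, 238, 343], 0.68), ([276, 256, 300, 274], 0.6), ([264, 285, 278, 295], 0.54), ([202, 124, 222, 138], 0.47)]
tin_green [([171, 224, 199, 258], 0.93), ([231, 134, 261, 175], 0.43)]
sand_block [([311, 119, 339, 146], 0.92)]
wrist [0.575 0.079 0.374]
cabinet [([214, 195, 479, 384], 0.84), ([343, 326, 365, 359], 0.3)]
dial [([341, 323, 418, 376], 0.83), ([215, 192, 477, 384], 0.36)]
drawer_handle [([217, 208, 297, 356], 0.71)]
disc []
tin_green []
sand_block []
```

View pics/sceneL.png

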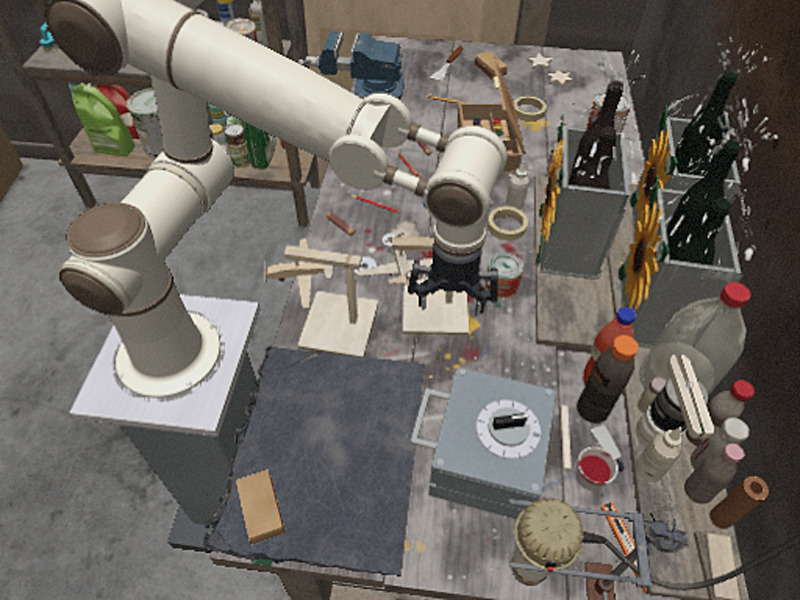

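View pics/sideL.png

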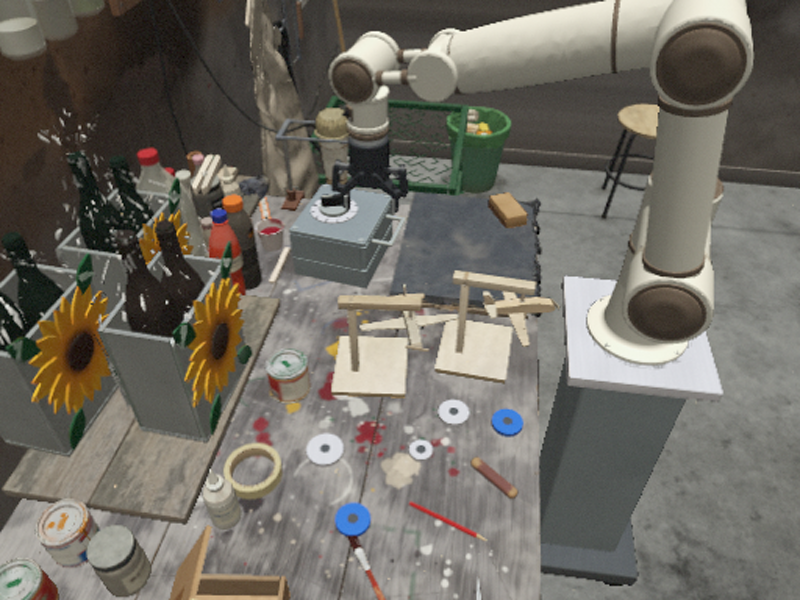

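View pics/wrist0.png

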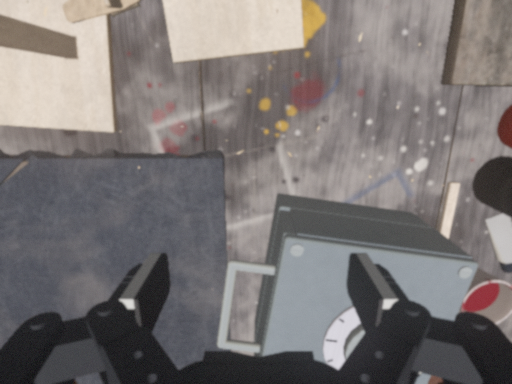

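Scene/side views: cabinet near display (490,440) in the scene view with its handle to the left. In the side view there are three aluminium discs at about (325,449), (453,411), (420,449), plus two blue look-alikes at (507,421), (352,519). The wrist view shows the cabinet front edge and the handle, at about (240,305).

```bash
cat >> h.py <<'E'
def discs(f,boxes,z=0.01,pad=5):
    """fit disc tops inside boxes; returns centre xyz, diameter mm, mean rgb"""
    out=[]
    for b in boxes:
        l,t,r,d=[int(round(x)) for x in b]; l-=pad;t-=pad;r+=pad;d+=pad; l=max(l,0);t=max(t,0)
        im=cv2.resize(f['pixels'][t:d,l:r],None,fx=6,fy=6,interpolation=cv2.INTER_CUBIC)
        g=im.max(2) ; th,m=cv2.threshold(g,0,255,cv2.THRESH_OTSU)
        cs,_=cv2.findContours(m,cv2.RETR_EXTERNAL,cv2.CHAIN_APPROX_NONE)
        c=max(cs,key=cv2.contourArea); c=cv2.convexHull(c)[:,0]
        P=ray(f,(c+.5)/6-.5+[l,t],z)
        (cx,cy),rad=cv2.minEnclosingCircle((P[:,:2]*1000).astype(np.float32))
        A=cv2.contourArea((P[:,:2]*1000).astype(np.float32))
        out.append((round(cx),round(cy),round(2*rad),round(2*np.sqrt(A/np.pi)),im[m>0].mean(0).round().astype(int).tolist()))
    return out
E
python3 - <<'E'
from h import *
f=snap('side')
B=[d['extent'] for d in spot_in('side','disc')]
for b,o in zip(B,discs(f,B)): print(np.round(b),o)
print(discs(f,[[196,278,220,299],[280,254,301,273],[261,281,277,295],[313,261,336,280]]))
s=lambda p:np.array(p)*.64
f=snap('scene')
print('top',ray(f,s([[455,370],[553,388],[541,512],[437,483]]),.13).round(3))
d=[314,260,339,287]
print('dial',ray(f,[[326,272]],.144).round(3), 'handle',ray(f,s([[428,391],[414,445]]),.107).round(3))
f=snap('wrist')
print('handle w',ray(f,[[231,265],[222,345]],.107).round(3),'top',ray(f,[[283,234],[475,264]],.13).round(3))
print('stand/tin base',ray(snap('side'),s([[290,405]]),0))
print('stand side', ray(snap('side'),s([[443,320],[511,333],[504,380],[436,373],[340,337],[410,340],[407,394],[333,393]]),.012).round(3))
E
```

```text
[262. 285. 278. 295.] (420, 381, 44, 42, [206, 203, 198])
[280. 258. 300. 270.] (370, 288, 59, 57, [215, 216, 221])
[195. 279. 219. 299.] (590, 404, 67, 65, [215, 216, 220])
[213. 323. 237. 342.] (513, 529, 59, 58, [75, 133, 215])
[313. 262. 335. 281.] (269, 295, 58, 57, [66, 129, 218])
[(590, 404, 67, 65, [215, 216, 220]), (370, 288, 59, 57, [215, 216, 221]), (420, 381, 43, 42, [206, 203, 198]), (269, 295, 58, 57, [66, 129, 218])]
top [[ 0.595 -0.049  0.13 ]
 [ 0.77  -0.065  0.13 ]
 [ 0.744 -0.292  0.13 ]
 [ 0.58  -0.265  0.13 ]]
dial [[ 0.692 -0.155  0.144]] handle [[ 0.55  -0.085  0.107]
 [ 0.536 -0.194  0.107]]
handle w [[ 0.548 -0.081  0.107]
 [ 0.536 -0.181  0.107]] top [[ 0.596 -0.037  0.13 ]
 [ 0.771 -0.067  0.13 ]]
stand/tin base [[0.6785723  0.31282679 0.        ]]
stand side [[0.412 0.05  0.012]
 [0.267 0.067 0.012]
 [0.278 0.2   0.012]
 [0.411 0.201 0.012]
 [0.62  0.132 0.012]
 [0.474 0.119 0.012]
 [0.461 0.263 0.012]
 [0.601 0.281 0.012]]
```

Emit:
step_arm(
  deltas=[
    {"dp": [-0.7,0.35,-0.3],"gripper": 85},
    {"dp": [-0.7,0.35,-0.3],"gripper": 85},
    {"dp": [-0.7,0.35,-0.3],"gripper": 85},
    {"dp": [-0.7,0.35,-0.3],"gripper": 85},
    {"dp": [-0.7,0.35,-0.3],"gripper": 85},
    {"dp": [-0.7,0.35,-0.3],"gripper": 85},
    {"dp": [-0.7,0.35,-0.3],"gripper": 85},
    {"dp": [-0.7,0.35,0],"gripper": 85},
    {"dp": [-0.7,0.35,0],"gripper": 85},
    {"dp": [-0.7,0.35,0],"gripper": 85},
    {"dp": [0,0,0],"gripper": 85},
  ],
)

```text
$.deltas[0]: bad value
```

```bash
python3 - <<'E'
from h import *
f=snap('wrist','w1.png')
for q in ['dial','dial_grip','cabinet','drawer_handle']:print(q,[(np.round(d['extent']).tolist(),round(d['p'],2)) for d in spot_in('wrist',q)[:3]])
print(proj(f,[[.692,-.155,.144],[.692,-.155,.17],list(get_state()['position'])]).round())
E
```

```text
dial [([344.0, 322.0, 422.0, 375.0], 0.81)]
dial_grip [([344.0, 327.0, 419.0, 374.0], 0.96)]
cabinet [([215.0, 192.0, 479.0, 384.0], 0.66)]
drawer_handle [([214.0, 210.0, 295.0, 357.0], 0.9)]
[[381. 353.]
 [392. 377.]
 [258. 254.]]
```

View pics/w1.png

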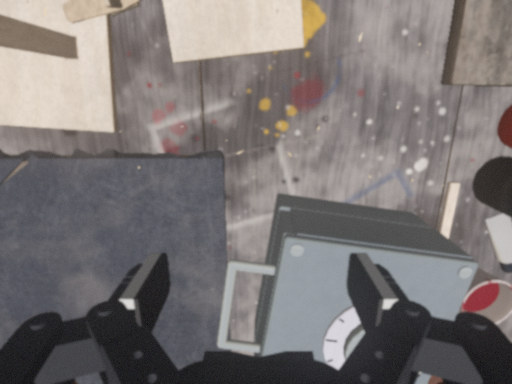

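The move was refused because every row needs delta_rot, so the view is unchanged.

Emit:
step_arm(
  deltas=[
    {"delta_rot": [0,0,0],"dp": [-0.7,0.35,-0.3],"gripper": 85},
    {"delta_rot": [0,0,0],"dp": [-0.7,0.35,-0.3],"gripper": 85},
    {"delta_rot": [0,0,0],"dp": [-0.7,0.35,-0.3],"gripper": 85},
    {"delta_rot": [0,0,0],"dp": [-0.7,0.35,-0.3],"gripper": 85},
    {"delta_rot": [0,0,0],"dp": [-0.7,0.35,-0.3],"gripper": 85},
    {"delta_rot": [0,0,0],"dp": [-0.7,0.35,-0.3],"gripper": 85},
    {"delta_rot": [0,0,0],"dp": [-0.7,0.35,-0.3],"gripper": 85},
    {"delta_rot": [0,0,0],"dp": [-0.7,0.35,0],"gripper": 85},
    {"delta_rot": [0,0,0],"dp": [-0.7,0.35,0],"gripper": 85},
    {"delta_rot": [0,0,0],"dp": [-0.7,0.35,0],"gripper": 85},
    {"delta_rot": [0,0,0],"dp": [0,0,0],"gripper": 85},
  ],
)

```text
time: 3.2
position: [0.6802, -0.2127, 0.2932]
ee_rot: [-2.224, -2.218, 0.001]
ft_force: [-0.3, -0.4, -0.3]
width: 0.085
finger_force: 0.0
```

```bash
python3 - <<'E'
from h import *
f=snap('wrist','w2.png')
for q in ['dial','dial_grip','cabinet','drawer_handle']:print(q,[(np.round(d['extent']).tolist(),round(d['p'],2)) for d in spot_in('wrist',q)[:3]])
print(proj(f,[[.692,-.155,.144],[.692,-.155,.17],list(get_state()['position'])]).round())
E
```

```text
dial [([234.0, 77.0, 310.0, 152.0], 0.68)]
dial_grip [([236.0, 81.0, 310.0, 154.0], 0.67)]
cabinet []
drawer_handle [([116.0, 34.0, 159.0, 148.0], 0.68)]
[[271. 117.]
 [272. 120.]
 [257. 249.]]
```

View pics/w2.png

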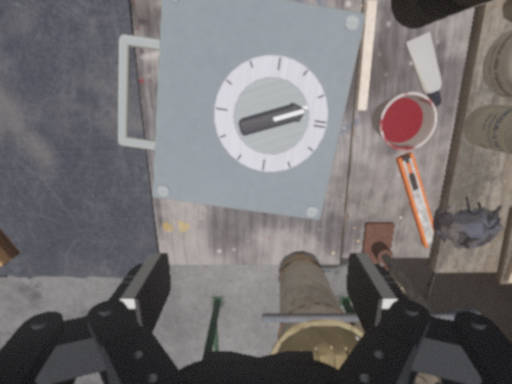

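Wrist view: dial face centre at (271,113), double mark at (320,124), bar from (241,126) to its white nose at (306,110). Handle bar runs x≈124, rows 38–145.

```bash
python3 - <<'E'
from h import *
f=snap('wrist')
a=lambda v:np.arctan2(v[1],v[0])
px=f['pixels'].astype(int)
# white ring segmentation
m=((px.min(2)>175)).astype(np.uint8); m[:40]=0;m[185:]=0;m[:,:200]=0;m[:,340:]=0
cs,_=cv2.findContours(m,cv2.RETR_EXTERNAL,cv2.CHAIN_APPROX_NONE); c=cv2.convexHull(max(cs,key=cv2.contourArea))[:,0]
P=ray(f,c,.131)[:,:2]*1000; print('face',cv2.minEnclosingCircle(P.astype(np.float32)))
C=np.array(cv2.minEnclosingCircle(P.astype(np.float32))[0])/1000
dm=ray(f,[[320,124]],.131)[0,:2]; print('dbl',a(dm-C))
# bar dark
d=((px.max(2)<75)).astype(np.uint8); M=np.zeros_like(d); M[95:140,232:312]=1; d*=M
ys,xs=np.nonzero(d); r=cv2.minAreaRect(np.c_[xs,ys].astype(np.float32)); print(r)
T=ray(f,[[241,126],[306,110]],.17)[:,:2]; print('bar',T, a(T[1]-T[0]),T.mean(0))
T=ray(f,cv2.boxPoints(r),.165)[:,:2];print(T.round(3),T.mean(0))
H=ray(f,[[124,38],[124,145]],.107)[:,:2];print('handle',H,a(H[0]-H[1])-np.pi/2)
q=ray(f,[[352,22],[313,213],[162,191]],.13)[:,:2];print('screws',q,a(q[0]-q[1])-np.pi/2,a(q[1]-q[2]))
E
```

```text
face ((692.1251220703125, -155.35629272460938), 54.886863708496094)
dbl -0.06370938576936078
((0.0, 0.0), (0.0, 0.0), 0.0)
bar [[ 0.66520725 -0.15652678]
 [ 0.71964501 -0.14329374]] 0.23846046145820113 [ 0.69242613 -0.14991026]
[[ 0.477 -0.059]
 [ 0.477 -0.059]
 [ 0.477 -0.059]
 [ 0.477 -0.059]] [ 0.47727034 -0.05906656]
handle [[ 0.5493672  -0.07860183]
 [ 0.53606696 -0.18273164]] -0.12703961887440296
screws [[ 0.76298248 -0.06924183]
 [ 0.73820408 -0.25137438]
 [ 0.57960463 -0.22705349]] -0.13521582635443474 -0.1521625238373945
```

```bash
python3 - <<'E'
from h import *
im=cv2.imread('pics/w2.png')[40:190,190:340]
cv2.imwrite('pics/c1.png',cv2.resize(im,(600,600),interpolation=cv2.INTER_CUBIC))
E
```

```text
(no output)
```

View pics/c1.png

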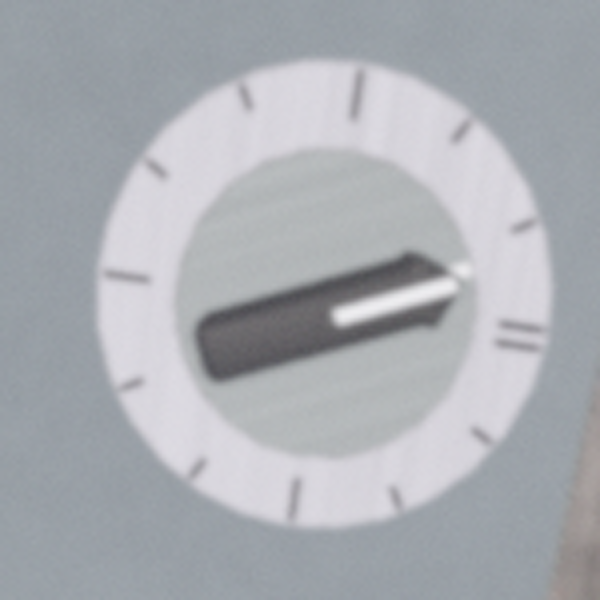

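Crop: double mark centre (519,338), 6 at (128,277), 9 at (359,94), 3 at (295,499); bar tail (208,350), nose (470,270).

```bash
python3 - <<'E'
from h import *
f=snap('wrist'); a=lambda v:np.arctan2(v[1],v[0])
o=lambda p:np.array(p)/4-.375+[190,40]
M=ray(f,o([[519,338],[128,277],[359,94],[295,499],[326,292]]),.132)[:,:2]
print(M.round(4),'yaw',a(M[0]-M[1]),a(M[2]-M[3])-np.pi/2,'c',(M[0]+M[1])/2,(M[2]+M[3])/2)
B=ray(f,o([[208,350],[455,272]]),.168)[:,:2]; print(B,a(B[1]-B[0]),B.mean(0))
S=ray(f,o([[326,303]]),.143);print('skirt c',S)
s=get_state();print(s['position'],s['joint_pos'].round(3))
E
```

```text
[[ 0.7389 -0.1585]
 [ 0.6449 -0.1444]
 [ 0.6991 -0.1038]
 [ 0.685  -0.1983]
 [ 0.6921 -0.1478]] yaw -0.14890836489065368 -0.14723665085450532 c [ 0.69192032 -0.15140167] [ 0.69204569 -0.15103246]
[[ 0.66564722 -0.15770855]
 [ 0.71769284 -0.14149921]] 0.30192329877222535 [ 0.69167003 -0.14960388]
skirt c [[ 0.69171568 -0.14959405  0.143     ]]
[ 0.67990768 -0.20913242  0.29465831] [-0.468  0.489  1.064  0.     1.588 -0.469]
```

Emit:
step_arm(
  deltas=[
    {"delta_rot": [0,0,0],"dp": [0.98,0.2,0],"gripper": 50},
    {"delta_rot": [0,0,0],"dp": [0.98,0.2,0],"gripper": 50},
    {"delta_rot": [0,0,1],"dp": [0,0,0],"gripper": 50},
    {"delta_rot": [0,0,1],"dp": [0,0,0],"gripper": 50},
    {"delta_rot": [0,0,1],"dp": [0,0,0],"gripper": 50},
    {"delta_rot": [0,0,1],"dp": [0,0,0],"gripper": 50},
    {"delta_rot": [0,0,1],"dp": [0,0,0],"gripper": 50},
    {"delta_rot": [0,0,1],"dp": [0,0,0],"gripper": 50},
    {"delta_rot": [0,0,1],"dp": [0,0,0],"gripper": 50},
    {"delta_rot": [0,0,1],"dp": [0,0,0],"gripper": 50},
    {"delta_rot": [0,0,1],"dp": [0,0,0],"gripper": 50},
    {"delta_rot": [0,0,1],"dp": [0,0,0],"gripper": 50},
  ],
)

```text
time: 4.75
position: [0.6919, -0.1506, 0.2946]
ee_rot: [2.954, 1.07, 0.0]
ft_force: [-1.0, -0.1, -0.4]
width: 0.0504
finger_force: 0.0
```

Emit:
step_arm(
  deltas=[
    {"delta_rot": [0,0,1],"dp": [0,0,0],"gripper": 50},
    {"delta_rot": [0,0,1],"dp": [0,0,0],"gripper": 50},
    {"delta_rot": [0,0,1],"dp": [0,0,0],"gripper": 50},
    {"delta_rot": [0,0,1],"dp": [0,0,0],"gripper": 50},
    {"delta_rot": [0,0,0.5],"dp": [0,0,0],"gripper": 50},
    {"delta_rot": [0,0,0],"dp": [0,0,0.9],"gripper": 50},
    {"delta_rot": [0,0,0],"dp": [0,0,0.9],"gripper": 50},
    {"delta_rot": [0,0,0],"dp": [0,0,0.9],"gripper": 50},
    {"delta_rot": [0,0,0],"dp": [0,0,0],"gripper": 50},
  ],
)

```text
time: 5.65
position: [0.6893, -0.1497, 0.2081]
ee_rot: [-3.1, -0.478, 0.012]
ft_force: [-0.0, 0.1, -1.2]
width: 0.0501
finger_force: 0.0
```

```bash
python3 - <<'E'
from h import *
s=get_state();Rm=R.from_rotvec(s['ee_rot']).as_matrix();print(s['position'],np.arctan2(Rm[1,0],Rm[0,0]),Rm[:,2].round(4),s['ft_force'],s['width'])
f=snap('wrist','w3.png')
print(proj(f,[[.692,-.151,.17]]))
E
```

```text
[ 0.68934373 -0.14966603  0.2081232 ] 0.3060411246876606 [-0.0085  0.0035 -1.    ] [-0.04178035  0.09057062 -1.17176551] 0.05006830455101957
[[260.67822194 221.37229368]]
```

View pics/w3.png

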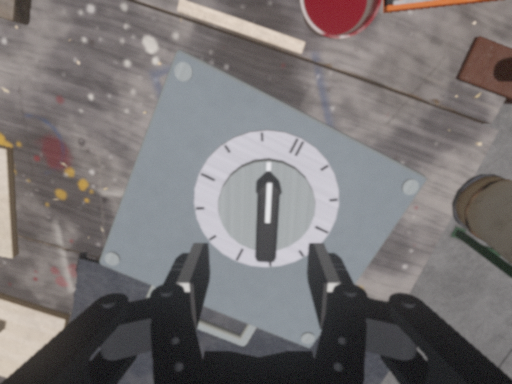

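Wrist view: bar from (266,258) to nose (268,172), nearly aligned with the fingers, centred about 5 px right of the prediction. I'll check once settled.

```bash
python3 - <<'E'
from h import *
f=snap('wrist'); s=get_state(); Rm=R.from_rotvec(s['ee_rot']).as_matrix();print(s['position'],Rm[:,2].round(4))
print(proj(f,[[.692,-.151,.17],[.692,-.151,.132]]))
px=f['pixels'].astype(int)
m=(px.max(2)<80).astype(np.uint8);M=np.zeros_like(m);M[165:265,240:295]=1;m*=M
ys,xs=np.nonzero(m);print(xs.min(),xs.max(),ys.min(),ys.max());r=cv2.minAreaRect(np.c_[xs,ys].astype(np.float32));print(r)
for z in(.15,.168):
  P=ray(f,cv2.boxPoints(r),z)[:,:2];print(P.round(4),P.mean(0))
E
```

```text
[ 0.69182925 -0.1508068   0.2136855 ] [-5.e-04  2.e-04 -1.e+00]
[[259.03585968 221.15277009]
 [259.04381249 201.2162925 ]]
256 277 174 259
((266.5, 216.5), (21.0, 85.0), 0.0)
[[ 0.6539 -0.1607]
 [ 0.7162 -0.1412]
 [ 0.7205 -0.1547]
 [ 0.6586 -0.1756]] [ 0.68729898 -0.15805671]
[[ 0.6639 -0.1577]
 [ 0.7207 -0.1399]
 [ 0.7247 -0.1523]
 [ 0.6683 -0.1713]] [ 0.6944056  -0.15531363]
```

Emit:
step_arm(
  deltas=[
    {"delta_rot": [0,0,0],"dp": [0,0.14,0],"gripper": 50},
    {"delta_rot": [0,0,0],"dp": [0,0,0.6],"gripper": 50},
    {"delta_rot": [0,0,0],"dp": [0,0,0.6],"gripper": 50},
    {"delta_rot": [0,0,0],"dp": [0,0,0.6],"gripper": 50},
    {"delta_rot": [0,0,0],"dp": [0,0,0.38],"gripper": 50},
    {"delta_rot": [0,0,0],"dp": [0,0,0],"gripper": 50},
    {"delta_rot": [0,0,0],"dp": [0,0,0],"gripper": 50},
    {"delta_rot": [0,0,0],"dp": [0,0,0],"gripper": 10},
    {"delta_rot": [0,0,0],"dp": [0,0,0],"gripper": 10},
    {"delta_rot": [0,0,0],"dp": [0,0,0],"gripper": 10},
    {"delta_rot": [0,0,0],"dp": [0,0,0],"gripper": 10},
    {"delta_rot": [0,0,0],"dp": [0,0,0],"gripper": 10},
  ],
  newtons=25,
)

```text
time: 6.95
position: [0.6933, -0.154, 0.1493]
ee_rot: [-3.103, -0.479, -0.001]
ft_force: [-2.9, 3.4, 4.8]
width: 0.0133
finger_force: 28.2
```

```bash
python3 - <<'E'
from h import *
s=get_state();Rm=R.from_rotvec(s['ee_rot']).as_matrix();print(s['position'],np.arctan2(Rm[1,0],Rm[0,0]),s['ft_force'],s['torque'],s['width'],s['finger_force'])
E
```

```text
[ 0.69333556 -0.15400818  0.14933942] 0.3060232168877257 [-2.91631246  3.41044839  4.7783791 ] [0.6856074  0.49072272 0.01701542] 0.013251171790603816 28.23763221502304
```

Emit:
step_arm(
  deltas=[
    {"delta_rot": [0,0,1],"dp": [0,0,0],"gripper": 10},
    {"delta_rot": [0,0,1],"dp": [0,0,0],"gripper": 10},
    {"delta_rot": [0,0,1],"dp": [0,0,0],"gripper": 10},
    {"delta_rot": [0,0,1],"dp": [0,0,0],"gripper": 10},
    {"delta_rot": [0,0,1],"dp": [0,0,0],"gripper": 10},
    {"delta_rot": [0,0,1],"dp": [0,0,0],"gripper": 10},
  ],
)

```text
time: 7.55
position: [0.6933, -0.1546, 0.1494]
ee_rot: [-3.122, 0.347, -0.0]
ft_force: [-2.1, 1.7, 4.8]
width: 0.0138
finger_force: 28.2
```

Emit:
step_arm(
  deltas=[
    {"delta_rot": [0,0,1],"dp": [0,0,0],"gripper": 10},
    {"delta_rot": [0,0,1],"dp": [0,0,0],"gripper": 10},
    {"delta_rot": [0,0,1],"dp": [0,0,0],"gripper": 10},
    {"delta_rot": [0,0,1],"dp": [0,0,0],"gripper": 10},
    {"delta_rot": [0,0,1],"dp": [0,0,0],"gripper": 10},
    {"delta_rot": [0,0,1],"dp": [0,0,0],"gripper": 10},
    {"delta_rot": [0,0,1],"dp": [0,0,0],"gripper": 10},
    {"delta_rot": [0,0,1],"dp": [0,0,0],"gripper": 10},
    {"delta_rot": [0,0,1],"dp": [0,0,0],"gripper": 10},
    {"delta_rot": [0,0,1],"dp": [0,0,0],"gripper": 10},
    {"delta_rot": [0,0,1],"dp": [0,0,0],"gripper": 10},
    {"delta_rot": [0,0,0.2],"dp": [0,0,0],"gripper": 10},
  ],
)

```text
time: 8.75
position: [0.6926, -0.1554, 0.1494]
ee_rot: [2.594, -1.77, -0.001]
ft_force: [-5.3, 1.7, 5.9]
width: 0.0135
finger_force: 28.3
```

Emit:
step_arm(
  deltas=[
    {"delta_rot": [0,0,0],"dp": [0,0,0],"gripper": 10},
    {"delta_rot": [0,0,0],"dp": [0,0,0],"gripper": 10},
    {"delta_rot": [0,0,0],"dp": [0,0,0],"gripper": 10},
  ],
)

```text
time: 9.05
position: [0.6926, -0.1554, 0.1494]
ee_rot: [2.596, -1.767, -0.001]
ft_force: [-5.5, 0.4, 6.2]
width: 0.0133
finger_force: 28.3
```

```bash
python3 - <<'E'
from h import *
s=get_state();Rm=R.from_rotvec(s['ee_rot']).as_matrix();print(s['position'],np.arctan2(Rm[1,0],Rm[0,0])+.148,s['ft_force'],s['torque'],s['width'],s['finger_force'],s['joint_pos'])
f=snap('wrist','w4.png')
E
```

```text
[ 0.69263923 -0.15540963  0.14937303] -1.0475470554561894 [-5.51919712  0.37176596  6.18615945] [ 0.05768676  0.92615768 -0.06965622] 0.01334019657413167 28.34533542394638 [-3.90014667e-01  5.66115441e-01  1.24271994e+00 -9.97392356e-04
  1.33391342e+00  2.37656326e+00]
```

View pics/w4.png

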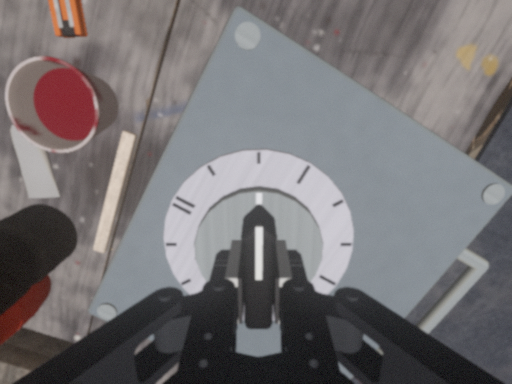

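Picture: nose (259,198) points exactly at the two o'clock mark (259,157), two marks from the double mark (183,205). Now left 150°.

Emit:
step_arm(
  deltas=[
    {"delta_rot": [0,0,-1],"dp": [0,0,0],"gripper": 10},
    {"delta_rot": [0,0,-1],"dp": [0,0,0],"gripper": 10},
    {"delta_rot": [0,0,-1],"dp": [0,0,0],"gripper": 10},
    {"delta_rot": [0,0,-1],"dp": [0,0,0],"gripper": 10},
    {"delta_rot": [0,0,-1],"dp": [0,0,0],"gripper": 10},
    {"delta_rot": [0,0,-1],"dp": [0,0,0],"gripper": 10},
    {"delta_rot": [0,0,-1],"dp": [0,0,0],"gripper": 10},
    {"delta_rot": [0,0,-1],"dp": [0,0,0],"gripper": 10},
    {"delta_rot": [0,0,-1],"dp": [0,0,0],"gripper": 10},
    {"delta_rot": [0,0,-1],"dp": [0,0,0],"gripper": 10},
    {"delta_rot": [0,0,-1],"dp": [0,0,0],"gripper": 10},
    {"delta_rot": [0,0,-1],"dp": [0,0,0],"gripper": 10},
  ],
)

```text
time: 10.3
position: [0.6934, -0.1545, 0.1494]
ee_rot: [-3.133, 0.227, -0.0]
ft_force: [-2.4, 3.9, 4.2]
width: 0.0134
finger_force: 28.2
```

Emit:
step_arm(
  deltas=[
    {"delta_rot": [0,0,-1],"dp": [0,0,0],"gripper": 10},
    {"delta_rot": [0,0,-1],"dp": [0,0,0],"gripper": 10},
    {"delta_rot": [0,0,-1],"dp": [0,0,0],"gripper": 10},
    {"delta_rot": [0,0,-1],"dp": [0,0,0],"gripper": 10},
    {"delta_rot": [0,0,-1],"dp": [0,0,0],"gripper": 10},
    {"delta_rot": [0,0,-1],"dp": [0,0,0],"gripper": 10},
    {"delta_rot": [0,0,-1],"dp": [0,0,0],"gripper": 10},
    {"delta_rot": [0,0,-1],"dp": [0,0,0],"gripper": 10},
    {"delta_rot": [0,0,-1],"dp": [0,0,0],"gripper": 10},
    {"delta_rot": [0,0,-1],"dp": [0,0,0],"gripper": 10},
    {"delta_rot": [0,0,-1],"dp": [0,0,0],"gripper": 10},
    {"delta_rot": [0,0,-1],"dp": [0,0,0],"gripper": 10},
  ],
)

```text
time: 11.5
position: [0.693, -0.1535, 0.1493]
ee_rot: [-2.824, -1.37, -0.0]
ft_force: [-4.7, 5.0, 6.1]
width: 0.0135
finger_force: 28.5
```

Emit:
step_arm(
  deltas=[
    {"delta_rot": [0,0,-1],"dp": [0,0,0],"gripper": 10},
    {"delta_rot": [0,0,-1],"dp": [0,0,0],"gripper": 10},
    {"delta_rot": [0,0,-1],"dp": [0,0,0],"gripper": 10},
    {"delta_rot": [0,0,-1],"dp": [0,0,0],"gripper": 10},
    {"delta_rot": [0,0,-1],"dp": [0,0,0],"gripper": 10},
    {"delta_rot": [0,0,-1],"dp": [0,0,0],"gripper": 10},
    {"delta_rot": [0,0,0],"dp": [0,0,0],"gripper": 10},
    {"delta_rot": [0,0,0],"dp": [0,0,0],"gripper": 10},
    {"delta_rot": [0,0,0],"dp": [0,0,0],"gripper": 10},
    {"delta_rot": [0,0,0],"dp": [0,0,0],"gripper": 10},
  ],
)

```text
time: 12.5
position: [0.6925, -0.1532, 0.1493]
ee_rot: [-2.376, -2.049, -0.0]
ft_force: [-7.4, 6.6, 7.1]
width: 0.0133
finger_force: 28.6
```

```bash
cat >> h.py <<'E'
def st():
    s=get_state();Rm=R.from_rotvec(s['ee_rot']).as_matrix()
    print('t',s['time'],s['position'].round(4),'alpha',round(np.arctan2(Rm[1,0],Rm[0,0]),4),'dial',round(np.arctan2(Rm[1,0],Rm[0,0])+.148,4),'F',s['ft_force'].round(1),'w',round(s['width'],4),round(s['finger_force'],1),'j',s['joint_pos'].round(2))
    return s
E
python3 - <<'E'
from h import *
st()
f=snap('wrist','w5.png')
E
```

```text
t 12.5 [ 0.6925 -0.1532  0.1493] alpha 1.4235 dial 1.5715 F [-7.4  6.6  7.1] w 0.0133 28.6 j [-0.39  0.57  1.24  0.    1.34 -0.24]
```

View pics/w5.png

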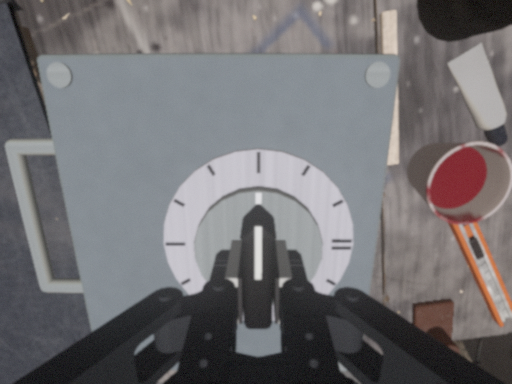

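Nose (259,198) is on the nine o'clock mark (259,160); the double mark is right at (342,244). Now right 90°.

Emit:
step_arm(
  deltas=[
    {"delta_rot": [0,0,1],"dp": [0,0,0],"gripper": 10},
    {"delta_rot": [0,0,1],"dp": [0,0,0],"gripper": 10},
    {"delta_rot": [0,0,1],"dp": [0,0,0],"gripper": 10},
    {"delta_rot": [0,0,1],"dp": [0,0,0],"gripper": 10},
    {"delta_rot": [0,0,1],"dp": [0,0,0],"gripper": 10},
    {"delta_rot": [0,0,1],"dp": [0,0,0],"gripper": 10},
    {"delta_rot": [0,0,1],"dp": [0,0,0],"gripper": 10},
    {"delta_rot": [0,0,1],"dp": [0,0,0],"gripper": 10},
    {"delta_rot": [0,0,1],"dp": [0,0,0],"gripper": 10},
    {"delta_rot": [0,0,1],"dp": [0,0,0],"gripper": 10},
    {"delta_rot": [0,0,1],"dp": [0,0,0],"gripper": 10},
    {"delta_rot": [0,0,1],"dp": [0,0,0],"gripper": 10},
  ],
)

```text
time: 13.75
position: [0.6933, -0.154, 0.1494]
ee_rot: [-3.086, -0.581, -0.001]
ft_force: [-2.9, 3.9, 4.5]
width: 0.0133
finger_force: 28.2
```

Emit:
step_arm(
  deltas=[
    {"delta_rot": [0,0,1],"dp": [0,0,0],"gripper": 10},
    {"delta_rot": [0,0,1],"dp": [0,0,0],"gripper": 10},
    {"delta_rot": [0,0,1],"dp": [0,0,0],"gripper": 10},
    {"delta_rot": [0,0,1],"dp": [0,0,0],"gripper": 10},
    {"delta_rot": [0,0,1],"dp": [0,0,0],"gripper": 10},
    {"delta_rot": [0,0,1],"dp": [0,0,0],"gripper": 10},
    {"delta_rot": [0,0,0],"dp": [0,0,0],"gripper": 10},
    {"delta_rot": [0,0,0],"dp": [0,0,0],"gripper": 10},
    {"delta_rot": [0,0,0],"dp": [0,0,0],"gripper": 10},
    {"delta_rot": [0,0,0],"dp": [0,0,0],"gripper": 10},
  ],
)

```text
time: 14.75
position: [0.6934, -0.1545, 0.1493]
ee_rot: [-3.132, 0.229, -0.0]
ft_force: [-3.0, 3.1, 5.2]
width: 0.0134
finger_force: 28.4
```

```bash
python3 - <<'E'
from h import *
st()
f=snap('wrist','w6.png')
E
```

```text
t 14.75 [ 0.6934 -0.1545  0.1493] alpha -0.1459 dial 0.0021 F [-3.   3.1  5.2] w 0.0134 28.4 j [-0.39  0.57  1.24  0.    1.33  1.33]
```

```bash
python3 - <<'E'
from h import *
s=lambda p:np.array(p)*.64
f=grab_frame('side');
print('side near',ray(f,s([[557,303],[485,293],[500,320],[525,345],[453,275],[537,287],[460,350]]),.19).round(3))
print('side far',ray(f,s([[340,300],[423,300],[405,320],[418,345],[362,328],[455,318]]),.19).round(3))
f=grab_frame('scene')
print('scene',ray(f,s([[265,270],[330,268],[302,250],[305,305],[285,253],[360,262],[385,241],[430,245],[400,280],[365,262]]),.19).round(3))
E
```

```text
side near [[0.203 0.16  0.19 ]
 [0.333 0.152 0.19 ]
 [0.304 0.219 0.19 ]
 [0.26  0.274 0.19 ]
 [0.396 0.109 0.19 ]
 [0.239 0.121 0.19 ]
 [0.367 0.302 0.19 ]]
side far [[0.592 0.21  0.19 ]
 [0.443 0.188 0.19 ]
 [0.468 0.244 0.19 ]
 [0.438 0.301 0.19 ]
 [0.539 0.275 0.19 ]
 [0.382 0.226 0.19 ]]
scene [[0.214 0.093 0.19 ]
 [0.338 0.114 0.19 ]
 [0.274 0.154 0.19 ]
 [0.31  0.018 0.19 ]
 [0.242 0.142 0.19 ]
 [0.393 0.136 0.19 ]
 [0.434 0.199 0.19 ]
 [0.525 0.199 0.19 ]
 [0.476 0.1   0.19 ]
 [0.403 0.138 0.19 ]]
```

Emit:
step_arm(
  deltas=[
    {"delta_rot": [0,0,0],"dp": [0,0,0],"gripper": 40},
    {"delta_rot": [0,0,0],"dp": [0,0,0],"gripper": 40},
    {"delta_rot": [0,0,0],"dp": [0,0,0],"gripper": 40},
    {"delta_rot": [0,0,0],"dp": [0,0,-0.8],"gripper": 40},
    {"delta_rot": [0,0,0],"dp": [0,0,-0.8],"gripper": 40},
    {"delta_rot": [0,0,0],"dp": [0,0,-0.8],"gripper": 40},
    {"delta_rot": [0,0,0],"dp": [0,0,0],"gripper": 40},
  ],
)

```text
time: 15.6
position: [0.6954, -0.1563, 0.2248]
ee_rot: [3.13, -0.232, 0.012]
ft_force: [0.9, -0.2, 1.1]
width: 0.0399
finger_force: 0.0
```

```bash
python3 - <<'E'
from h import *
f=snap('wrist','w7.png');st()
print(proj(f,[[.6925,-.154,.13],[.6925+.04*.989,-.154-.04*.1475,.132],[.6925+.027*.989,-.154-.027*.1475,.168]]))
E
```

```text
t 15.65 [ 0.6944 -0.1559  0.2222] alpha -0.1482 dial -0.0002 F [-0.1  0.4 -0.4] w 0.0402 0.0 j [-0.39  0.51  1.17 -0.    1.45  1.33]
[[254.7043514  201.36057599]
 [254.52446791 152.92394873]
 [254.14213192 181.76864168]]
```

View pics/w7.png

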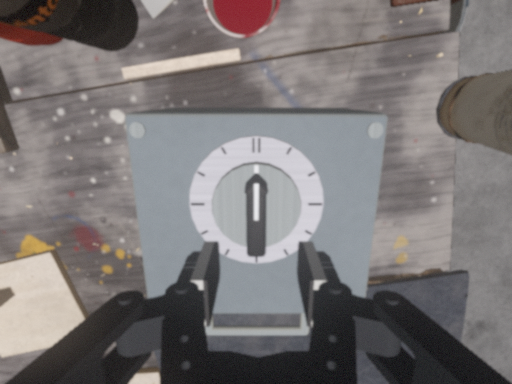

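Dial stands on twelve: nose (256,167) under the double mark (256,146). Now to the handle.

Emit:
step_arm(
  deltas=[
    {"delta_rot": [0,0,0],"dp": [-0.85,0,0],"gripper": 40},
    {"delta_rot": [0,0,0],"dp": [-0.85,0,0],"gripper": 40},
    {"delta_rot": [0,0,0],"dp": [-0.85,0,0],"gripper": 40},
    {"delta_rot": [0,0,0],"dp": [-0.85,0,0],"gripper": 40},
    {"delta_rot": [0,0,0],"dp": [-0.84,0,0],"gripper": 40},
    {"delta_rot": [0,0,0],"dp": [-0.84,0,0],"gripper": 40},
    {"delta_rot": [0,0,-1],"dp": [0,0,0],"gripper": 40},
    {"delta_rot": [0,0,-1],"dp": [0,0,0],"gripper": 40},
    {"delta_rot": [0,0,-1],"dp": [0,0,0],"gripper": 40},
    {"delta_rot": [0,0,-1],"dp": [0,0,0],"gripper": 40},
    {"delta_rot": [0,0,-1],"dp": [0,0,0],"gripper": 40},
    {"delta_rot": [0,0,-1],"dp": [0,0,0],"gripper": 40},
  ],
)

```text
time: 16.85
position: [0.5416, -0.1324, 0.2179]
ee_rot: [-3.084, -0.591, 0.004]
ft_force: [-0.2, 0.4, 0.2]
width: 0.04
finger_force: 0.0
```

Emit:
step_arm(
  deltas=[
    {"delta_rot": [0,0,-1],"dp": [0,0,0],"gripper": 40},
    {"delta_rot": [0,0,-1],"dp": [0,0,0],"gripper": 40},
    {"delta_rot": [0,0,-1],"dp": [0,0,0],"gripper": 40},
    {"delta_rot": [0,0,-1],"dp": [0,0,0],"gripper": 40},
    {"delta_rot": [0,0,-1],"dp": [0,0,0],"gripper": 40},
    {"delta_rot": [0,0,-1],"dp": [0,0,0],"gripper": 40},
    {"delta_rot": [0,0,-1],"dp": [0,0,0],"gripper": 35},
    {"delta_rot": [0,0,-1],"dp": [0,0,0],"gripper": 35},
    {"delta_rot": [0,0,-1],"dp": [0,0,0],"gripper": 35},
    {"delta_rot": [0,0,-1],"dp": [0,0,0],"gripper": 35},
    {"delta_rot": [0,0,-1],"dp": [0,0,0],"gripper": 35},
    {"delta_rot": [0,0,-1],"dp": [0,0,0],"gripper": 35},
  ],
)

```text
time: 18.05
position: [0.5416, -0.1324, 0.2179]
ee_rot: [-2.374, -2.053, 0.002]
ft_force: [-0.6, -0.3, -0.2]
width: 0.0349
finger_force: 0.0
```

Emit:
step_arm(
  deltas=[
    {"delta_rot": [0,0,0],"dp": [0,0,0.9],"gripper": 35},
    {"delta_rot": [0,0,0],"dp": [0,0,0],"gripper": 35},
    {"delta_rot": [0,0,0],"dp": [0,0,0],"gripper": 35},
  ],
)

```text
time: 18.35
position: [0.5415, -0.1322, 0.1914]
ee_rot: [-2.378, -2.048, 0.002]
ft_force: [0.5, 0.2, 0.9]
width: 0.0349
finger_force: 0.0
```

```bash
python3 - <<'E'
from h import *
f=snap('wrist','w8.png');st()
e=[d for d in spot_in('wrist','drawer_handle')][:2];print(e)
print(proj(f,[[.5427,-.1321,.107],list(get_state()['position']-[0,0,.08])]))
px=f['pixels'];cv2.imwrite('pics/w8b.png',px[:,:,::-1])
E
```

```text
t 18.4 [ 0.5422 -0.1326  0.1926] alpha 1.4224 dial 1.5704 F [ 0.5 -0.5  0.4] w 0.0351 0.0 j [-0.46  0.15  1.69 -0.    1.31 -0.31]
[{'extent': [252.2, 64.0, 324.9, 262.3], 'p': 0.74}, {'extent': [250.9, 57.5, 512.0, 325.6], 'p': 0.18}]
[[259.96377407 199.86299446]
 [260.12567755 203.50873993]]
```

View pics/w8.png

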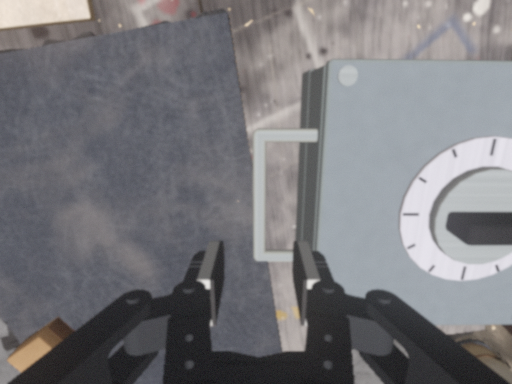

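Handle bar at column 259, matching the tool centre; descend, grip, pull.

Emit:
step_arm(
  deltas=[
    {"delta_rot": [0,0,0],"dp": [0,0,0.8],"gripper": 35},
    {"delta_rot": [0,0,0],"dp": [0,0,0.8],"gripper": 35},
    {"delta_rot": [0,0,0],"dp": [0,0,0.8],"gripper": 35},
    {"delta_rot": [0,0,0],"dp": [0,0,0.8],"gripper": 35},
    {"delta_rot": [0,0,0],"dp": [0,0,0.3],"gripper": 35},
    {"delta_rot": [0,0,0],"dp": [0,0,0],"gripper": 35},
    {"delta_rot": [0,0,0],"dp": [0,0,0],"gripper": 5},
    {"delta_rot": [0,0,0],"dp": [0,0,0],"gripper": 5},
    {"delta_rot": [0,0,0],"dp": [0,0,0],"gripper": 5},
    {"delta_rot": [0,0,0],"dp": [0,0,0],"gripper": 5},
  ],
  newtons=40,
)

```text
time: 19.45
position: [0.5417, -0.1329, 0.0896]
ee_rot: [-2.378, -2.051, 0.003]
ft_force: [-7.9, -0.4, 7.6]
width: 0.0083
finger_force: 39.2
```

Emit:
step_arm(
  deltas=[
    {"delta_rot": [0,0,0],"dp": [0,-0.4,0],"gripper": 5},
    {"delta_rot": [0,0,0],"dp": [0,-0.4,0],"gripper": 5},
    {"delta_rot": [0,0,0],"dp": [0,-0.4,0],"gripper": 5},
  ],
)

```text
time: 19.75
position: [0.508, -0.1279, 0.0897]
ee_rot: [2.377, 2.049, 0.003]
ft_force: [1.3, -0.1, 0.2]
width: 0.0081
finger_force: 40.1
```

Emit:
step_arm(
  deltas=[
    {"delta_rot": [0,0,0],"dp": [0,-0.4,0],"gripper": 5},
    {"delta_rot": [0,0,0],"dp": [0,-0.4,0],"gripper": 5},
    {"delta_rot": [0,0,0],"dp": [0,-0.4,0],"gripper": 5},
    {"delta_rot": [0,0,0],"dp": [0,-0.4,0],"gripper": 5},
    {"delta_rot": [0,0,0],"dp": [0,-0.4,0],"gripper": 5},
    {"delta_rot": [0,0,0],"dp": [0,-0.4,0],"gripper": 5},
    {"delta_rot": [0,0,0],"dp": [0,-0.4,0],"gripper": 5},
    {"delta_rot": [0,0,0],"dp": [0,-0.34,0],"gripper": 5},
    {"delta_rot": [0,0,0],"dp": [0,0,0],"gripper": 5},
    {"delta_rot": [0,0,0],"dp": [0,0,0],"gripper": 5},
  ],
)

```text
time: 20.75
position: [0.4145, -0.1139, 0.0896]
ee_rot: [2.378, 2.049, 0.002]
ft_force: [0.0, 0.8, 6.2]
width: 0.008
finger_force: 40.7
```

```bash
python3 - <<'E'
from h import *
st()
E
```

```text
t 20.75 [ 0.4145 -0.1139  0.0896] alpha 1.4223 dial 1.5703 F [0.  0.8 6.2] w 0.008 40.7 j [-0.55 -0.06  2.12  0.    1.07 -0.4 ]
```

Emit:
step_arm(
  deltas=[
    {"delta_rot": [0,0,0],"dp": [0,-0.12,0],"gripper": 5},
    {"delta_rot": [0,0,0],"dp": [0,0,0],"gripper": 5},
    {"delta_rot": [0,0,0],"dp": [0,0,0],"gripper": 5},
  ],
)

```text
time: 21.05
position: [0.413, -0.1137, 0.0897]
ee_rot: [2.376, 2.046, 0.007]
ft_force: [7.7, 2.5, 1.0]
width: 0.0081
finger_force: 40.3
```

Emit:
step_arm(
  deltas=[
    {"delta_rot": [0,0,0],"dp": [0,0.1,0],"gripper": 40},
    {"delta_rot": [0,0,0],"dp": [0,0,0],"gripper": 40},
    {"delta_rot": [0,0,0],"dp": [0,0,0],"gripper": 40},
    {"delta_rot": [0,0,0],"dp": [0,0,-0.7],"gripper": 40},
    {"delta_rot": [0,0,0],"dp": [0,0,-0.9],"gripper": 40},
    {"delta_rot": [0,0,0],"dp": [0,0,-0.9],"gripper": 40},
    {"delta_rot": [0,0,0],"dp": [0,0,-0.9],"gripper": 40},
    {"delta_rot": [0,0,0],"dp": [0,0,-0.9],"gripper": 40},
    {"delta_rot": [0,0,0],"dp": [0,0.9,-0.9],"gripper": 40},
    {"delta_rot": [0,0,0],"dp": [0,0.9,-0.3],"gripper": 40},
    {"delta_rot": [0,0,0],"dp": [0,0.9,0],"gripper": 40},
    {"delta_rot": [0,0,0],"dp": [-0.6,0.9,0],"gripper": 40},
  ],
)

```text
time: 22.25
position: [0.5184, -0.1462, 0.2532]
ee_rot: [-2.378, -2.053, -0.001]
ft_force: [0.1, -0.3, 0.4]
width: 0.0401
finger_force: 0.0
```

Emit:
step_arm(
  deltas=[
    {"delta_rot": [0,0,0],"dp": [-0.6,0,0],"gripper": 80},
    {"delta_rot": [0,0,0],"dp": [0,0,0],"gripper": 80},
    {"delta_rot": [0,0,0],"dp": [0,0,0],"gripper": 80},
  ],
)

```text
time: 22.55
position: [0.5142, -0.1647, 0.2524]
ee_rot: [-2.38, -2.049, 0.0]
ft_force: [0.6, 0.2, -0.0]
width: 0.0795
finger_force: 0.0
```

```bash
python3 - <<'E'
from h import *
f=snap('wrist','w9.png');st()
print([(np.round(d['extent'],1).tolist(),round(d['p'],2)) for d in spot_in('wrist','drawer_plate')[:3]])
for d in spot_in('wrist','drawer_plate')[:2]:
    l,t,r,b=d['extent'];print(ray(f,[[(l+r)/2,(t+b)/2],[l,(t+b)/2],[r,(t+b)/2],[(l+r)/2,t],[(l+r)/2,b]],.0645).round(4))
print(proj(f,[[.5243,-.13,.0645]]))
E
```

```text
t 22.6 [ 0.5142 -0.1644  0.2526] alpha 1.4223 dial 1.5703 F [-0.2  0.1 -0.7] w 0.0798 0.0 j [-0.53  0.05  1.67  0.    1.42 -0.39]
[([130.2, 22.6, 338.5, 242.7], 0.82)]
[[ 0.4949 -0.1221  0.0645]
 [ 0.3858 -0.1055  0.0645]
 [ 0.6036 -0.1383  0.0645]
 [ 0.5127 -0.0193  0.0645]
 [ 0.4728 -0.2489  0.0645]]
[[262.97897752 135.97579091]]
```

View pics/w9.png

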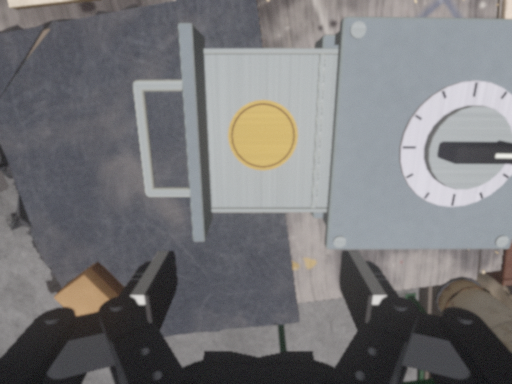

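Drawer fully out; plate at (263,135), prediction (263,136). I'll refine it by colour, then plan the trip to the discs.

```bash
cat >> h.py <<'E'
def goto(target,alpha):
    """distance from measured pose to target (x,y,z), in tool units, and turn"""
    s=get_state();Rm=R.from_rotvec(s['ee_rot']).as_matrix()
    d=np.array(target)-s['position']; a0=np.arctan2(Rm[1,0],Rm[0,0])
    print('dp units now',(Rm.T@d/.03).round(2),'turn units',round((a0-alpha)/np.radians(5),2))
def yellow(f,z=.0645):
    h=cv2.cvtColor(f['pixels'],cv2.COLOR_RGB2HSV);m=cv2.inRange(h,(15,90,90),(32,255,255))
    cs,_=cv2.findContours(m,cv2.RETR_EXTERNAL,cv2.CHAIN_APPROX_NONE);c=cv2.convexHull(max(cs,key=cv2.contourArea))[:,0]
    P=ray(f,c,z)[:,:2]*1000;return cv2.minEnclosingCircle(P.astype(np.float32))
E
python3 - <<'E'
from h import *
f=snap('wrist');print(yellow(f))
f=snap('scene')
f2=snap('side')
B=[d['extent'] for d in spot_in('side','disc')]
for b,o in zip(B,discs(f2,B)): print(np.round(b),o)
goto([.590,.36,.29],1.4224)
E
```

```text
((523.830078125, -129.838134765625), 35.93609619140625)
[198. 278. 219. 298.] (589, 404, 67, 65, [218, 219, 223])
[276. 282. 286. 289.] (387, 363, 43, 42, [212, 214, 218])
[214. 325. 237. 347.] (513, 529, 59, 58, [75, 135, 217])
[276. 256. 300. 271.] (370, 288, 59, 57, [217, 218, 222])
[316. 261. 336. 280.] (269, 295, 58, 57, [67, 131, 220])
[232. 132. 293. 179.] (540, -251, 306, 256, [173, 176, 167])
dp units now [17.66 -0.09 -1.23] turn units 0.01
```

Emit:
step_arm(
  deltas=[
    {"delta_rot": [0,0,0],"dp": [0.5,0,-0.8],"gripper": 80},
    {"delta_rot": [0,0,0],"dp": [1,0,-0.8],"gripper": 80},
    {"delta_rot": [0,0,0],"dp": [1,0,0],"gripper": 80},
    {"delta_rot": [0,0,0],"dp": [1,0,0],"gripper": 80},
    {"delta_rot": [0,0,0],"dp": [1,0,0],"gripper": 80},
    {"delta_rot": [0,0,0],"dp": [1,0,0],"gripper": 80},
    {"delta_rot": [0,0,0],"dp": [1,0,0],"gripper": 80},
    {"delta_rot": [0,0,0],"dp": [1,0,0],"gripper": 80},
    {"delta_rot": [0,0,0],"dp": [1,0,0],"gripper": 80},
    {"delta_rot": [0,0,0],"dp": [1,0,0],"gripper": 80},
    {"delta_rot": [0,0,0],"dp": [1,0,0],"gripper": 80},
    {"delta_rot": [0,0,0],"dp": [1,-0.3,0],"gripper": 80},
  ],
)

```text
time: 24.1
position: [0.557, 0.1789, 0.3008]
ee_rot: [2.38, 2.05, 0.0]
ft_force: [0.1, 0.7, 1.6]
width: 0.0801
finger_force: 0.0
```

Emit:
step_arm(
  deltas=[
    {"delta_rot": [0,0,0],"dp": [1,0,0],"gripper": 80},
    {"delta_rot": [0,0,0],"dp": [1,0,0],"gripper": 80},
    {"delta_rot": [0,0,0],"dp": [1,0,0],"gripper": 80},
    {"delta_rot": [0,0,0],"dp": [1,0,0],"gripper": 80},
    {"delta_rot": [0,0,0],"dp": [1,0,0],"gripper": 80},
    {"delta_rot": [0,0,0],"dp": [1,0,0],"gripper": 80},
    {"delta_rot": [0,0,0],"dp": [1,0,0],"gripper": 80},
    {"delta_rot": [0,0,0],"dp": [0.5,0,0.5],"gripper": 80},
    {"delta_rot": [0,0,0],"dp": [0,0,0.8],"gripper": 80},
    {"delta_rot": [0,0,0],"dp": [0,0,0.8],"gripper": 80},
    {"delta_rot": [0,0,0],"dp": [0,0,0],"gripper": 80},
    {"delta_rot": [0,0,0],"dp": [0,0,0],"gripper": 80},
  ],
)

```text
time: 25.3
position: [0.5898, 0.4001, 0.238]
ee_rot: [-2.38, -2.051, 0.001]
ft_force: [-0.3, -0.0, 1.0]
width: 0.08
finger_force: 0.0
```

```bash
cat >> h.py <<'E'
def look(cam='wrist',fn=None):
    f=snap(cam,fn);B=[d['extent'] for d in spot_in(cam,'disc') if d['p']>.2]
    for b,o in zip(B,discs(f,B)): print(np.round(b),o)
    return f
E
python3 - <<'E'
from h import *
st();f=look(fn='w10.png')
print(proj(f,[[.589,.404,.01]]))
goto([.590,.404,.02],1.4224)
E
```

```text
t 25.3 [0.5898 0.4001 0.238 ] alpha 1.4226 dial 1.5706 F [-0.3 -0.   1. ] w 0.08 0.0 j [0.43 0.51 1.14 0.   1.49 0.58]
[149.  27. 199.  87.] (513, 530, 58, 57, [98, 145, 221])
[ 19. 250.  66. 286.] (269, 295, 59, 58, [80, 123, 206])
[232. 130. 289. 185.] (587, 406, 74, 67, [207, 205, 211])
[ 92. 247. 138. 281.] (370, 287, 60, 58, [203, 200, 207])
[ 93. 193. 125. 229.] (388, 363, 43, 42, [201, 198, 205])
[[257.25008447 158.07750239]]
dp units now [ 0.1  -0.06  7.34] turn units -0.0
```

Emit:
step_arm(
  deltas=[
    {"delta_rot": [0,0,0],"dp": [0.15,-0.08,0.9],"gripper": 82},
    {"delta_rot": [0,0,0],"dp": [0,0,0.9],"gripper": 82},
    {"delta_rot": [0,0,0],"dp": [0,0,0.9],"gripper": 82},
    {"delta_rot": [0,0,0],"dp": [0,0,0.9],"gripper": 82},
    {"delta_rot": [0,0,0],"dp": [0,0,0.9],"gripper": 82},
    {"delta_rot": [0,0,0],"dp": [0,0,0.9],"gripper": 82},
    {"delta_rot": [0,0,0],"dp": [0,0,0.9],"gripper": 82},
    {"delta_rot": [0,0,0],"dp": [0,0,0.7],"gripper": 82},
    {"delta_rot": [0,0,0],"dp": [0,0,0.4],"gripper": 82},
    {"delta_rot": [0,0,0],"dp": [0,0,0.2],"gripper": 82},
    {"delta_rot": [0,0,0],"dp": [0,0,0],"gripper": 82},
    {"delta_rot": [0,0,0],"dp": [0,0,0],"gripper": 82},
  ],
)

```text
time: 26.6
position: [0.5894, 0.4054, 0.0117]
ee_rot: [2.379, 2.05, 0.004]
ft_force: [0.4, 0.8, 1.2]
width: 0.0819
finger_force: 0.0
```

```bash
python3 - <<'E'
from h import *
st();f=snap('wrist','w11.png')
E
```

```text
t 26.6 [0.5894 0.4054 0.0117] alpha 1.4225 dial 1.5705 F [0.4 0.8 1.2] w 0.0819 0.0 j [ 0.43  0.73  1.29 -0.    1.12  0.58]
```

View pics/w11.png

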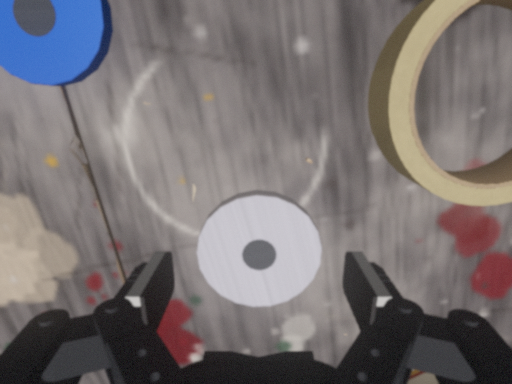

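Disc_66 is centred between the fingers, dot at (259,254). Lower further and feel for the bench.

Emit:
step_arm(
  deltas=[
    {"delta_rot": [0,0,0],"dp": [0,0,0.15],"gripper": 80},
    {"delta_rot": [0,0,0],"dp": [0,0,0.15],"gripper": 80},
    {"delta_rot": [0,0,0],"dp": [0,0,0.08],"gripper": 80},
    {"delta_rot": [0,0,0],"dp": [0,0,0],"gripper": 80},
    {"delta_rot": [0,0,0],"dp": [0,0,0],"gripper": 80},
  ],
)

```text
time: 27.15
position: [0.5882, 0.4049, -0.0017]
ee_rot: [-2.38, -2.051, 0.0]
ft_force: [0.3, -0.5, -0.4]
width: 0.0796
finger_force: 0.0
```

Emit:
step_arm(
  deltas=[
    {"delta_rot": [0,0,0],"dp": [0,0,0.1],"gripper": 80},
    {"delta_rot": [0,0,0],"dp": [0,0,0],"gripper": 80},
    {"delta_rot": [0,0,0],"dp": [0,0,0],"gripper": 80},
  ],
)

```text
time: 27.45
position: [0.5882, 0.4049, -0.0046]
ee_rot: [-2.38, -2.051, 0.0]
ft_force: [0.4, -0.7, 0.6]
width: 0.0797
finger_force: 0.0
```

Emit:
step_arm(
  deltas=[
    {"delta_rot": [0,0,0],"dp": [0,0,0],"gripper": 60},
    {"delta_rot": [0,0,0],"dp": [0,0,0],"gripper": 60},
    {"delta_rot": [0,0,0],"dp": [0,0,0],"gripper": 60},
    {"delta_rot": [0,0,0],"dp": [0,0,0],"gripper": 60},
  ],
  newtons=40,
)

```text
time: 27.85
position: [0.5888, 0.4052, -0.0038]
ee_rot: [2.38, 2.05, 0.002]
ft_force: [0.1, 0.1, 2.7]
width: 0.0639
finger_force: 44.5
```

Emit:
step_arm(
  deltas=[
    {"delta_rot": [0,0,0],"dp": [0,0,-0.4],"gripper": 60},
    {"delta_rot": [0,0,0],"dp": [0,0,-0.96],"gripper": 60},
    {"delta_rot": [0,0,0],"dp": [0,0,-0.96],"gripper": 60},
    {"delta_rot": [0,0,0],"dp": [0,0,-0.96],"gripper": 60},
    {"delta_rot": [0,0,0],"dp": [0,0,-0.96],"gripper": 60},
    {"delta_rot": [0,0,0],"dp": [0,0,-0.96],"gripper": 60},
    {"delta_rot": [0,0,0],"dp": [0,0,-0.96],"gripper": 60},
    {"delta_rot": [0,0,0],"dp": [0,0,-0.96],"gripper": 60},
    {"delta_rot": [0,0,0],"dp": [0,0,-0.96],"gripper": 60},
    {"delta_rot": [0,0,0],"dp": [0,0,-0.96],"gripper": 60},
    {"delta_rot": [0,0,0],"dp": [-0.5,0,-0.96],"gripper": 60},
    {"delta_rot": [0,0,0],"dp": [-0.96,0,0],"gripper": 60},
  ],
)

```text
time: 29.05
position: [0.583, 0.3632, 0.3015]
ee_rot: [2.376, 2.052, 0.014]
ft_force: [-0.1, 0.7, 0.3]
width: 0.0637
finger_force: 44.5
```

Emit:
step_arm(
  deltas=[
    {"delta_rot": [0,0,0],"dp": [-1,0.1,0],"gripper": 60},
    {"delta_rot": [0,0,0],"dp": [-1,0.1,0],"gripper": 60},
    {"delta_rot": [0,0,0],"dp": [-1,0.1,0],"gripper": 60},
    {"delta_rot": [0,0,0],"dp": [-1,0.1,0],"gripper": 60},
    {"delta_rot": [0,0,0],"dp": [-1,0.1,0],"gripper": 60},
    {"delta_rot": [0,0,0],"dp": [-1,0,0],"gripper": 60},
    {"delta_rot": [0,0,0],"dp": [-1,0,0],"gripper": 60},
    {"delta_rot": [0,0,0],"dp": [-1,0,0],"gripper": 60},
    {"delta_rot": [0,0,0],"dp": [-1,0,0],"gripper": 60},
    {"delta_rot": [0,0,0],"dp": [-1,0,0],"gripper": 60},
    {"delta_rot": [0,0,0],"dp": [-1,0,0],"gripper": 60},
    {"delta_rot": [0,0,0],"dp": [-1,0,0],"gripper": 60},
  ],
)

```text
time: 30.25
position: [0.5426, 0.0023, 0.2956]
ee_rot: [-2.38, -2.051, 0.0]
ft_force: [0.6, 0.2, -1.2]
width: 0.064
finger_force: 44.4
```

Emit:
step_arm(
  deltas=[
    {"delta_rot": [0,0,0],"dp": [-1,0,0],"gripper": 60},
    {"delta_rot": [0,0,0],"dp": [-1,0,0],"gripper": 60},
    {"delta_rot": [0,0,0],"dp": [-1,0,0],"gripper": 60},
    {"delta_rot": [0,0,0],"dp": [-1,0,0],"gripper": 60},
    {"delta_rot": [0,0,0],"dp": [-0.5,0,0],"gripper": 60},
    {"delta_rot": [0,0,1],"dp": [0,0,0],"gripper": 60},
    {"delta_rot": [0,0,1],"dp": [0,0,0],"gripper": 60},
    {"delta_rot": [0,0,1],"dp": [0,0,0],"gripper": 60},
    {"delta_rot": [0,0,1],"dp": [0,0,0],"gripper": 60},
    {"delta_rot": [0,0,1],"dp": [0,0,0],"gripper": 60},
    {"delta_rot": [0,0,1],"dp": [0,0,0],"gripper": 60},
    {"delta_rot": [0,0,1],"dp": [0,0,0],"gripper": 60},
  ],
)

```text
time: 31.45
position: [0.5234, -0.1294, 0.2955]
ee_rot: [-2.888, -1.235, 0.0]
ft_force: [-0.5, -0.4, 0.0]
width: 0.0639
finger_force: 44.4
```

Emit:
step_arm(
  deltas=[
    {"delta_rot": [0,0,1],"dp": [0,0,0],"gripper": 60},
    {"delta_rot": [0,0,1],"dp": [0,0,0],"gripper": 60},
    {"delta_rot": [0,0,1],"dp": [0,0,0],"gripper": 60},
    {"delta_rot": [0,0,1],"dp": [0,0,0],"gripper": 60},
    {"delta_rot": [0,0,1],"dp": [0,0,0],"gripper": 60},
    {"delta_rot": [0,0,1],"dp": [0,0,0],"gripper": 60},
    {"delta_rot": [0,0,1],"dp": [0,0,0],"gripper": 60},
    {"delta_rot": [0,0,1],"dp": [0,0,0],"gripper": 60},
    {"delta_rot": [0,0,1],"dp": [0,0,0],"gripper": 60},
    {"delta_rot": [0,0,1],"dp": [0,0,0],"gripper": 60},
    {"delta_rot": [0,0,1],"dp": [0,0,0],"gripper": 60},
    {"delta_rot": [0,0,0],"dp": [0,0,0],"gripper": 60},
  ],
)

```text
time: 32.65
position: [0.5234, -0.1295, 0.2956]
ee_rot: [-3.133, 0.232, 0.0]
ft_force: [0.7, 0.3, -0.6]
width: 0.0639
finger_force: 44.4
```

```bash
python3 - <<'E'
from h import *
st();goto([.5238,-.1298,.08],-.148);f=look(fn='w12.png')
s=get_state();print(s['position'],proj(f,[s['position']+[0,0,.005]]))
E
```

```text
t 32.65 [ 0.5234 -0.1295  0.2956] alpha -0.148 dial -0.0 F [ 0.7  0.3 -0.6] w 0.0639 44.4 j [-0.47  0.03  1.61  0.    1.5   1.25]
dp units now [0.02 0.01 7.18] turn units -0.0
[ 21. 318.  52. 344.] (273, 297, 121, 71, [125, 136, 166])
[ 14. 273.  43. 294.] (372, 272, 55, 40, [199, 190, 181])
[192. 199. 325. 328.] (340, -103, 219, 217, [204, 202, 208])
[ 0.52342436 -0.12971742  0.29552059] [[257.17144798 260.04602924]]
```

```bash
python3 - <<'E'
from h import *
f=grab_frame('wrist');s=get_state();z=s['position'][2]+.0138
Rm=R.from_rotvec(s['ee_rot']).as_matrix()
o=discs(f,[[192,199,325,328]],z=z,pad=8);print(o)
print('offset tool',(Rm.T@(np.array([o[0][0]/1e3,o[0][1]/1e3,z])-s['position'])).round(4))
# dark dot
g=f['pixels'].max(2)[235:295,225:295];m=(g<120).astype(np.uint8)
n,l,stt,c=cv2.connectedComponentsWithStats(m);print([(stt[i].tolist(),(c[i]+[225,235]).round(1)) for i in range(1,n) if stt[i][4]>20])
for i in range(1,n):
  if stt[i][4]>20: print((Rm.T@(ray(f,[c[i]+[225,235]],z)[0]-s['position'])).round(4))
E
```

```text
[(524, -130, 66, 66, [202, 201, 207])]
offset tool [ 0.0006  0.0001 -0.0138]
[([17, 21, 33, 28, 490], array([257.8, 269.6]))]
[-0.      0.0004 -0.0138]
```

Emit:
step_arm(
  deltas=[
    {"delta_rot": [0,0,0],"dp": [0,0,0.95],"gripper": 60},
    {"delta_rot": [0,0,0],"dp": [0,0,0.95],"gripper": 60},
    {"delta_rot": [0,0,0],"dp": [0,0,0.95],"gripper": 60},
    {"delta_rot": [0,0,0],"dp": [0,0,0.95],"gripper": 60},
    {"delta_rot": [0,0,0],"dp": [0,0,0.95],"gripper": 60},
    {"delta_rot": [0,0,0],"dp": [0,0,0.95],"gripper": 60},
    {"delta_rot": [0,0,0],"dp": [0,0,0.95],"gripper": 60},
    {"delta_rot": [0,0,0],"dp": [0,0,0.6],"gripper": 60},
    {"delta_rot": [0,0,0],"dp": [0,0,0.35],"gripper": 60},
    {"delta_rot": [0,0,0],"dp": [0,0,0.1],"gripper": 60},
    {"delta_rot": [0,0,0],"dp": [0,0,0],"gripper": 60},
    {"delta_rot": [0,0,0],"dp": [0,0,0],"gripper": 60},
  ],
)

```text
time: 34.0
position: [0.5244, -0.1306, 0.0658]
ee_rot: [3.132, -0.232, 0.003]
ft_force: [0.7, -0.4, 0.3]
width: 0.0643
finger_force: 44.4
```

Emit:
step_arm(
  deltas=[
    {"delta_rot": [0,0,0],"dp": [0,0,0],"gripper": 60},
    {"delta_rot": [0,0,0],"dp": [0,0,0],"gripper": 60},
  ],
)

```text
time: 34.2
position: [0.5241, -0.1304, 0.0654]
ee_rot: [3.132, -0.233, 0.002]
ft_force: [-0.9, 0.6, -0.3]
width: 0.0638
finger_force: 44.4
```

Emit:
step_arm(
  deltas=[
    {"delta_rot": [0,0,0],"dp": [0,0,0.1],"gripper": 60},
    {"delta_rot": [0,0,0],"dp": [0,0,0.04],"gripper": 60},
    {"delta_rot": [0,0,0],"dp": [0,0,0],"gripper": 60},
    {"delta_rot": [0,0,0],"dp": [0,0,0],"gripper": 60},
  ],
)

```text
time: 34.6
position: [0.5238, -0.1302, 0.0606]
ee_rot: [3.133, -0.233, 0.001]
ft_force: [0.2, -0.1, 2.3]
width: 0.0636
finger_force: 44.7
```

Emit:
step_arm(
  deltas=[
    {"delta_rot": [0,0,0],"dp": [0,0,0],"gripper": 70},
    {"delta_rot": [0,0,0],"dp": [0,0,0],"gripper": 78},
    {"delta_rot": [0,0,0],"dp": [0,0,0],"gripper": 78},
    {"delta_rot": [0,0,0],"dp": [0,0,-0.5],"gripper": 78},
    {"delta_rot": [0,0,0],"dp": [0,0,-0.95],"gripper": 78},
    {"delta_rot": [0,0,0],"dp": [0,0,-0.95],"gripper": 78},
    {"delta_rot": [0,0,0],"dp": [0,0,-0.95],"gripper": 78},
    {"delta_rot": [0,0,0],"dp": [0,0,-0.95],"gripper": 78},
    {"delta_rot": [0,0,0],"dp": [0,0,-0.95],"gripper": 78},
    {"delta_rot": [0,0,0],"dp": [0,0,-0.95],"gripper": 78},
    {"delta_rot": [0,0,0],"dp": [0,0,-0.95],"gripper": 78},
    {"delta_rot": [0,0,0],"dp": [0,0,-0.8],"gripper": 78},
  ],
)

```text
time: 35.8
position: [0.5236, -0.1302, 0.3019]
ee_rot: [3.132, -0.233, 0.004]
ft_force: [0.2, 1.2, 0.7]
width: 0.0781
finger_force: 0.0
```

Emit:
step_arm(
  deltas=[
    {"delta_rot": [0,0,-1],"dp": [0,0,0],"gripper": 78},
    {"delta_rot": [0,0,-1],"dp": [0,0,0],"gripper": 78},
    {"delta_rot": [0,0,-1],"dp": [0,0,0],"gripper": 78},
    {"delta_rot": [0,0,-1],"dp": [0,0,0],"gripper": 78},
    {"delta_rot": [0,0,-1],"dp": [0,0,0],"gripper": 78},
    {"delta_rot": [0,0,-1],"dp": [0,0,0],"gripper": 78},
    {"delta_rot": [0,0,-1],"dp": [0,0,0],"gripper": 78},
    {"delta_rot": [0,0,-1],"dp": [0,0,0],"gripper": 78},
    {"delta_rot": [0,0,-1],"dp": [0,0,0],"gripper": 78},
    {"delta_rot": [0,0,-1],"dp": [0,0,0],"gripper": 78},
    {"delta_rot": [0,0,-1],"dp": [0,0,0],"gripper": 78},
    {"delta_rot": [0,0,-1],"dp": [0,0,0],"gripper": 78},
  ],
)

```text
time: 37.0
position: [0.5234, -0.1301, 0.3]
ee_rot: [2.826, 1.37, 0.001]
ft_force: [-0.2, -0.3, 0.0]
width: 0.0782
finger_force: 0.0
```

Emit:
step_arm(
  deltas=[
    {"delta_rot": [0,0,-1],"dp": [0,0,0],"gripper": 78},
    {"delta_rot": [0,0,-1],"dp": [0,0,0],"gripper": 78},
    {"delta_rot": [0,0,-1],"dp": [0,0,0],"gripper": 78},
    {"delta_rot": [0,0,-1],"dp": [0,0,0],"gripper": 78},
    {"delta_rot": [0,0,-1],"dp": [0,0,0],"gripper": 78},
    {"delta_rot": [0,0,-1],"dp": [0,0,0],"gripper": 78},
    {"delta_rot": [0,0,0],"dp": [0,0,0],"gripper": 78},
  ],
)

```text
time: 37.7
position: [0.5234, -0.1301, 0.2999]
ee_rot: [2.379, 2.05, 0.001]
ft_force: [-0.4, 0.2, 0.2]
width: 0.0778
finger_force: 0.0
```

```bash
python3 - <<'E'
from h import *
st();f=grab_frame('wrist');B=[d['extent'] for d in spot_in('wrist','disc') if d['p']>.2]
for b,o in zip(B,discs(f,B,z=.0745)): print(np.round(b),o)
p=proj(f,[[.5238,-.1298,.0745]])[0];print(p)
look('side')
goto([.370,.288,.29],1.4224)
E
```

```text
t 37.7 [ 0.5234 -0.1301  0.2999] alpha 1.4227 dial 1.5707 F [-0.4  0.2  0.2] w 0.0778 0.0 j [-0.47  0.03  1.6  -0.    1.51 -0.32]
[234. 137. 289. 190.] (525, -128, 72, 69, [217, 213, 217])
[258.27523149 161.25260549]
[216. 322. 240. 344.] (513, 529, 59, 58, [80, 139, 220])
[274. 254. 299. 271.] (370, 288, 59, 57, [220, 221, 226])
[315. 260. 338. 278.] (269, 295, 58, 57, [69, 134, 223])
[276. 279. 290. 292.] (388, 363, 43, 42, [215, 216, 220])
[251. 150. 266. 162.] (542, -212, 163, 129, [196, 201, 199])
dp units now [13.02 -7.14  0.3 ] turn units -0.02
```

Emit:
step_arm(
  deltas=[
    {"delta_rot": [0,0,0],"dp": [0.93,-0.51,0],"gripper": 78},
    {"delta_rot": [0,0,0],"dp": [0.93,-0.51,0],"gripper": 78},
    {"delta_rot": [0,0,0],"dp": [0.93,-0.51,0],"gripper": 78},
    {"delta_rot": [0,0,0],"dp": [0.93,-0.51,0],"gripper": 78},
    {"delta_rot": [0,0,0],"dp": [0.93,-0.51,0],"gripper": 78},
    {"delta_rot": [0,0,0],"dp": [0.93,-0.51,0],"gripper": 78},
    {"delta_rot": [0,0,0],"dp": [0.93,-0.51,0],"gripper": 78},
    {"delta_rot": [0,0,0],"dp": [0.93,-0.51,0],"gripper": 78},
    {"delta_rot": [0,0,0],"dp": [0.93,-0.51,0],"gripper": 78},
    {"delta_rot": [0,0,0],"dp": [0.93,-0.51,0],"gripper": 78},
    {"delta_rot": [0,0,0],"dp": [0.93,-0.51,0],"gripper": 78},
    {"delta_rot": [0,0,0],"dp": [0.93,-0.51,0],"gripper": 78},
  ],
)

```text
time: 39.1
position: [0.3908, 0.2293, 0.2991]
ee_rot: [2.381, 2.049, 0.001]
ft_force: [0.9, -0.4, 0.2]
width: 0.0783
finger_force: 0.0
```

Emit:
step_arm(
  deltas=[
    {"delta_rot": [0,0,0],"dp": [0.93,-0.51,0],"gripper": 74},
    {"delta_rot": [0,0,0],"dp": [0.93,-0.51,0],"gripper": 74},
    {"delta_rot": [0,0,0],"dp": [0,0,0.9],"gripper": 74},
    {"delta_rot": [0,0,0],"dp": [0,0,0.9],"gripper": 74},
    {"delta_rot": [0,0,0],"dp": [0,0,0],"gripper": 74},
    {"delta_rot": [0,0,0],"dp": [0,0,0],"gripper": 74},
  ],
)

```text
time: 39.7
position: [0.3693, 0.2877, 0.2452]
ee_rot: [-2.38, -2.05, 0.001]
ft_force: [0.0, 0.6, 0.7]
width: 0.0739
finger_force: 0.0
```

```bash
python3 - <<'E'
from h import *
st();f=look(fn='w13.png');
s=get_state();print(proj(f,[[.37,.288,.01]]))
E
```

```text
t 39.7 [0.3693 0.2877 0.2452] alpha 1.4218 dial 1.5698 F [0.  0.6 0.7] w 0.0739 0.0 j [ 0.4  -0.14  1.87  0.    1.41  0.55]
[156. 144. 201. 189.] (270, 295, 58, 57, [92, 135, 212])
[248.  77. 281. 113.] (387, 362, 45, 42, [198, 195, 201])
[238. 136. 286. 182.] (371, 288, 58, 58, [200, 198, 204])
[[258.79332633 159.60279587]]
```

View pics/w13.png

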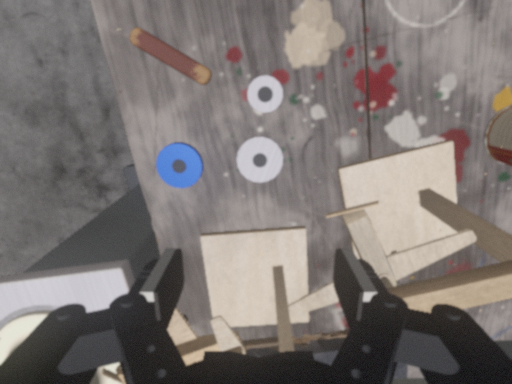

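View: disc_58 at (261,160), disc_42 at (265,94), blue look-alike at (180,165). Far plane's nearest part is at (330–378,210), so I'll check its clearance.

```bash
python3 - <<'E'
from h import *
f=grab_frame('wrist')
for z in(.1,.13,.16): print(z,ray(f,[[328,215],[352,208],[377,204],[335,285],[310,300],[220,320]],z)[:,:2].round(3).tolist())
B=get_state();print('fingers px', proj(f,[[.371,.288,.10],[.371+.06,.288,.1],[.371+.06,.288,.0]]).round())
E
```

```text
0.1 [[0.435, 0.241], [0.459, 0.245], [0.484, 0.245], [0.436, 0.157], [0.407, 0.142], [0.303, 0.13]]
0.13 [[0.429, 0.254], [0.451, 0.257], [0.473, 0.258], [0.43, 0.179], [0.404, 0.165], [0.311, 0.155]]
0.16 [[0.424, 0.267], [0.443, 0.27], [0.463, 0.27], [0.425, 0.201], [0.402, 0.189], [0.32, 0.179]]
fingers px [[258. 179.]
 [320. 170.]
 [305. 151.]]
```

Emit:
step_arm(
  deltas=[
    {"delta_rot": [0,0,-1],"dp": [0.02,0.05,0],"gripper": 70},
    {"delta_rot": [0,0,-1],"dp": [0,0,0],"gripper": 70},
    {"delta_rot": [0,0,-1],"dp": [0,0,0],"gripper": 70},
    {"delta_rot": [0,0,-1],"dp": [0,0,0],"gripper": 70},
    {"delta_rot": [0,0,-1],"dp": [0,0,0],"gripper": 70},
    {"delta_rot": [0,0,-1],"dp": [0,0,0],"gripper": 70},
    {"delta_rot": [0,0,-1],"dp": [0,0,0],"gripper": 70},
    {"delta_rot": [0,0,-1],"dp": [0,0,0],"gripper": 70},
    {"delta_rot": [0,0,-0.7],"dp": [0,0,0],"gripper": 70},
    {"delta_rot": [0,0,0],"dp": [0,0,0.9],"gripper": 70},
    {"delta_rot": [0,0,0],"dp": [0,0,0.9],"gripper": 70},
    {"delta_rot": [0,0,0],"dp": [0,0,0.6],"gripper": 70},
  ],
)

```text
time: 41.05
position: [0.3712, 0.2881, 0.1725]
ee_rot: [1.451, 2.786, 0.001]
ft_force: [0.2, -0.2, 0.2]
width: 0.07
finger_force: 0.0
```

Emit:
step_arm(
  deltas=[
    {"delta_rot": [0,0,0],"dp": [0,0,0.6],"gripper": 70},
    {"delta_rot": [0,0,0],"dp": [0,0,0.6],"gripper": 70},
    {"delta_rot": [0,0,0],"dp": [0,0,0.6],"gripper": 70},
    {"delta_rot": [0,0,0],"dp": [0,0,0.6],"gripper": 70},
    {"delta_rot": [0,0,0],"dp": [0,0,0.6],"gripper": 70},
    {"delta_rot": [0,0,0],"dp": [0,0,0.6],"gripper": 70},
    {"delta_rot": [0,0,0],"dp": [0,0,0],"gripper": 70},
    {"delta_rot": [0,0,0],"dp": [0,0,0],"gripper": 70},
  ],
)

```text
time: 41.85
position: [0.3718, 0.2884, 0.0659]
ee_rot: [1.451, 2.786, 0.002]
ft_force: [-0.3, 0.1, -0.4]
width: 0.0704
finger_force: 0.0
```

```bash
python3 - <<'E'
from h import *
st();f=look()
goto([.371,.288,-.002],2.18)
E
```

```text
t 41.85 [0.3718 0.2884 0.0659] alpha 2.1813 dial 2.3293 F [-0.3  0.1 -0.4] w 0.0704 0.0 j [ 0.4   0.09  2.02  0.    1.02 -0.21]
[317. 107. 375. 170.] (388, 361, 46, 42, [205, 202, 208])
[216. 171. 302. 252.] (370, 288, 58, 57, [207, 204, 211])
[ 88.  73. 182. 164.] (270, 295, 57, 57, [88, 136, 217])
dp units now [ 0.01 -0.06  2.28] turn units 0.02
```

Emit:
step_arm(
  deltas=[
    {"delta_rot": [0,0,0],"dp": [0,-0.03,0.7],"gripper": 70},
    {"delta_rot": [0,0,0],"dp": [0,0,0.7],"gripper": 70},
    {"delta_rot": [0,0,0],"dp": [0,0,0.5],"gripper": 70},
    {"delta_rot": [0,0,0],"dp": [0,0,0.3],"gripper": 70},
    {"delta_rot": [0,0,0],"dp": [0,0,0.08],"gripper": 70},
    {"delta_rot": [0,0,0],"dp": [0,0,0],"gripper": 70},
    {"delta_rot": [0,0,0],"dp": [0,0,0],"gripper": 70},
    {"delta_rot": [0,0,0],"dp": [0,0,0],"gripper": 52},
    {"delta_rot": [0,0,0],"dp": [0,0,0],"gripper": 52},
    {"delta_rot": [0,0,0],"dp": [0,0,0],"gripper": 52},
    {"delta_rot": [0,0,0],"dp": [0,0,0],"gripper": 52},
    {"delta_rot": [0,0,0],"dp": [0,0,0],"gripper": 52},
  ],
)

```text
time: 43.15
position: [0.3711, 0.2881, -0.0023]
ee_rot: [1.45, 2.786, 0.002]
ft_force: [-1.1, -0.8, 6.0]
width: 0.0563
finger_force: 41.2
```

```bash
python3 - <<'E'
from h import *
st()
goto([.5238,-.1298,.3],-.148)
E
```

```text
t 43.15 [ 0.3711  0.2881 -0.0023] alpha 2.1817 dial 2.3297 F [-1.1 -0.8  6. ] w 0.0563 41.2 j [ 0.4   0.23  2.04 -0.    0.87 -0.21]
dp units now [-14.33  -3.81 -10.08] turn units 26.7
```

Emit:
step_arm(
  deltas=[
    {"delta_rot": [0,0,0],"dp": [0,0,-0.4],"gripper": 52},
    {"delta_rot": [0,0,0],"dp": [0,0,-0.9],"gripper": 52},
    {"delta_rot": [0,0,0],"dp": [0,0,-0.9],"gripper": 52},
    {"delta_rot": [0,0,0],"dp": [0,0,-0.9],"gripper": 52},
    {"delta_rot": [0,0,0],"dp": [0,0,-0.9],"gripper": 52},
    {"delta_rot": [0,0,0],"dp": [0,0,-0.9],"gripper": 52},
    {"delta_rot": [0,0,0],"dp": [0,0,-0.9],"gripper": 52},
    {"delta_rot": [0,0,0],"dp": [0,0,-0.9],"gripper": 52},
    {"delta_rot": [0,0,0],"dp": [0,0,-0.9],"gripper": 52},
    {"delta_rot": [0,0,0],"dp": [0,0,-0.9],"gripper": 52},
    {"delta_rot": [0,0,0],"dp": [0,0,-0.9],"gripper": 52},
    {"delta_rot": [0,0,0],"dp": [0,0,-0.7],"gripper": 52},
  ],
)

```text
time: 44.35
position: [0.3701, 0.2877, 0.3021]
ee_rot: [1.45, 2.785, 0.003]
ft_force: [-0.2, -0.5, -1.3]
width: 0.0564
finger_force: 42.8
```

Emit:
step_arm(
  deltas=[
    {"delta_rot": [0,0,0],"dp": [-0.95,-0.25,0],"gripper": 52},
    {"delta_rot": [0,0,0],"dp": [-0.95,-0.25,0],"gripper": 52},
    {"delta_rot": [0,0,0],"dp": [-0.95,-0.25,0],"gripper": 52},
    {"delta_rot": [0,0,0],"dp": [-0.95,-0.25,0],"gripper": 52},
    {"delta_rot": [0,0,0],"dp": [-0.95,-0.25,0],"gripper": 52},
    {"delta_rot": [0,0,0],"dp": [-0.95,-0.25,0],"gripper": 52},
    {"delta_rot": [0,0,0],"dp": [-0.95,-0.25,0],"gripper": 52},
    {"delta_rot": [0,0,0],"dp": [-0.95,-0.25,0],"gripper": 52},
    {"delta_rot": [0,0,0],"dp": [-0.95,-0.25,0],"gripper": 52},
    {"delta_rot": [0,0,0],"dp": [-0.95,-0.25,0],"gripper": 52},
    {"delta_rot": [0,0,0],"dp": [-0.95,-0.25,0],"gripper": 52},
    {"delta_rot": [0,0,0],"dp": [-0.95,-0.25,0],"gripper": 52},
  ],
)

```text
time: 45.55
position: [0.4926, -0.0451, 0.3002]
ee_rot: [1.45, 2.786, 0.0]
ft_force: [-0.2, 0.4, -1.2]
width: 0.0561
finger_force: 43.0
```

Emit:
step_arm(
  deltas=[
    {"delta_rot": [0,0,0],"dp": [-0.98,-0.27,0],"gripper": 52},
    {"delta_rot": [0,0,0],"dp": [-0.98,-0.27,0],"gripper": 52},
    {"delta_rot": [0,0,0],"dp": [-0.98,-0.27,0],"gripper": 52},
    {"delta_rot": [0,0,1],"dp": [0,0,0],"gripper": 52},
    {"delta_rot": [0,0,1],"dp": [0,0,0],"gripper": 52},
    {"delta_rot": [0,0,1],"dp": [0,0,0],"gripper": 52},
    {"delta_rot": [0,0,1],"dp": [0,0,0],"gripper": 52},
    {"delta_rot": [0,0,1],"dp": [0,0,0],"gripper": 52},
    {"delta_rot": [0,0,1],"dp": [0,0,0],"gripper": 52},
    {"delta_rot": [0,0,1],"dp": [0,0,0],"gripper": 52},
    {"delta_rot": [0,0,1],"dp": [0,0,0],"gripper": 52},
    {"delta_rot": [0,0,1],"dp": [0,0,0],"gripper": 52},
  ],
)

```text
time: 46.75
position: [0.523, -0.1301, 0.3001]
ee_rot: [2.41, 2.015, 0.0]
ft_force: [0.2, -0.9, -0.8]
width: 0.0559
finger_force: 43.0
```

Emit:
step_arm(
  deltas=[
    {"delta_rot": [0,0,1],"dp": [0,0,0],"gripper": 52},
    {"delta_rot": [0,0,1],"dp": [0,0,0],"gripper": 52},
    {"delta_rot": [0,0,1],"dp": [0,0,0],"gripper": 52},
    {"delta_rot": [0,0,1],"dp": [0,0,0],"gripper": 52},
    {"delta_rot": [0,0,1],"dp": [0,0,0],"gripper": 52},
    {"delta_rot": [0,0,1],"dp": [0,0,0],"gripper": 52},
    {"delta_rot": [0,0,1],"dp": [0,0,0],"gripper": 52},
    {"delta_rot": [0,0,1],"dp": [0,0,0],"gripper": 52},
    {"delta_rot": [0,0,1],"dp": [0,0,0],"gripper": 52},
    {"delta_rot": [0,0,1],"dp": [0,0,0],"gripper": 52},
    {"delta_rot": [0,0,1],"dp": [0,0,0],"gripper": 52},
    {"delta_rot": [0,0,1],"dp": [0,0,0],"gripper": 52},
  ],
)

```text
time: 47.95
position: [0.523, -0.1301, 0.3002]
ee_rot: [3.095, 0.54, 0.0]
ft_force: [-0.1, 0.2, -1.7]
width: 0.0558
finger_force: 43.0
```

Emit:
step_arm(
  deltas=[
    {"delta_rot": [0,0,1],"dp": [0,0,0],"gripper": 52},
    {"delta_rot": [0,0,1],"dp": [0,0,0],"gripper": 52},
    {"delta_rot": [0,0,1],"dp": [0,0,0],"gripper": 52},
    {"delta_rot": [0,0,1],"dp": [0,0,0],"gripper": 52},
    {"delta_rot": [0,0,1],"dp": [0,0,0],"gripper": 52},
    {"delta_rot": [0,0,0.7],"dp": [0,0,0],"gripper": 52},
    {"delta_rot": [0,0,0],"dp": [0,0,0],"gripper": 52},
  ],
)

```text
time: 48.65
position: [0.523, -0.1301, 0.3001]
ee_rot: [3.133, -0.233, 0.001]
ft_force: [-0.2, -0.1, -0.9]
width: 0.0559
finger_force: 43.0
```

```bash
cat >> h.py <<'E'
def held(off):
    """disc in the grip: offset of its centre from the TCP in tool axes; off = height of its top over the TCP"""
    f=grab_frame('wrist');s=get_state();z=s['position'][2]+off
    Rm=R.from_rotvec(s['ee_rot']).as_matrix()
    B=[d['extent'] for d in spot_in('wrist','disc')]
    for b,o in zip(B,discs(f,B,z=z,pad=8)):
        v=Rm.T@(np.array([o[0]/1e3,o[1]/1e3,z])-s['position'])
        if abs(v[0])<.05 and abs(v[1])<.05: print('held',np.round(b),o[2:4],v.round(4))
E
python3 - <<'E'
from h import *
st();held(.0123);goto([.5238,-.1298,.073],-.148)
E
```

```text
t 48.65 [ 0.523  -0.1301  0.3001] alpha -0.1484 dial -0.0004 F [-0.2 -0.1 -0.9] w 0.0559 43.0 j [-0.47  0.03  1.6   0.    1.51  1.25]
held [202. 204. 322. 315.] (58, 57) [ 0.001   0.0007 -0.0123]
dp units now [ 0.02 -0.02  7.56] turn units 0.01
```

Emit:
step_arm(
  deltas=[
    {"delta_rot": [0,0,0],"dp": [0,0,0.95],"gripper": 52},
    {"delta_rot": [0,0,0],"dp": [0,0,0.95],"gripper": 52},
    {"delta_rot": [0,0,0],"dp": [0,0,0.95],"gripper": 52},
    {"delta_rot": [0,0,0],"dp": [0,0,0.95],"gripper": 52},
    {"delta_rot": [0,0,0],"dp": [0,0,0.95],"gripper": 52},
    {"delta_rot": [0,0,0],"dp": [0,0,0.95],"gripper": 52},
    {"delta_rot": [0,0,0],"dp": [0,0,0.9],"gripper": 52},
    {"delta_rot": [0,0,0],"dp": [0,0,0.5],"gripper": 52},
    {"delta_rot": [0,0,0],"dp": [0,0,0.3],"gripper": 52},
    {"delta_rot": [0,0,0],"dp": [0,0,0.1],"gripper": 52},
    {"delta_rot": [0,0,0],"dp": [0,0,0],"gripper": 52},
    {"delta_rot": [0,0,0],"dp": [0,0,0],"gripper": 52},
  ],
)

```text
time: 49.95
position: [0.5243, -0.1308, 0.0757]
ee_rot: [3.132, -0.232, 0.004]
ft_force: [0.2, 0.6, -1.3]
width: 0.0559
finger_force: 43.0
```

Emit:
step_arm(
  deltas=[
    {"delta_rot": [0,0,0],"dp": [0,0,0.06],"gripper": 52},
    {"delta_rot": [0,0,0],"dp": [0,0,0],"gripper": 52},
    {"delta_rot": [0,0,0],"dp": [0,0,0],"gripper": 52},
  ],
)

```text
time: 50.25
position: [0.5235, -0.1304, 0.0729]
ee_rot: [3.133, -0.233, 0.001]
ft_force: [-0.2, -0.1, -1.3]
width: 0.0561
finger_force: 43.0
```

Emit:
step_arm(
  deltas=[
    {"delta_rot": [0,0,0],"dp": [0,0,0.03],"gripper": 52},
    {"delta_rot": [0,0,0],"dp": [0,0,0],"gripper": 52},
    {"delta_rot": [0,0,0],"dp": [0,0,0],"gripper": 52},
  ],
)

```text
time: 50.55
position: [0.5238, -0.1304, 0.0723]
ee_rot: [3.133, -0.233, 0.001]
ft_force: [-0.2, 1.3, 3.5]
width: 0.0554
finger_force: 43.3
```

Contact; release, rise, turn back and head for disc_42.

Emit:
step_arm(
  deltas=[
    {"delta_rot": [0,0,0],"dp": [0,0,0],"gripper": 62},
    {"delta_rot": [0,0,0],"dp": [0,0,0],"gripper": 70},
    {"delta_rot": [0,0,0],"dp": [0,0,0],"gripper": 70},
    {"delta_rot": [0,0,0],"dp": [0,0,-0.5],"gripper": 70},
    {"delta_rot": [0,0,0],"dp": [0,0,-0.95],"gripper": 70},
    {"delta_rot": [0,0,0],"dp": [0,0,-0.95],"gripper": 70},
    {"delta_rot": [0,0,0],"dp": [0,0,-0.95],"gripper": 70},
    {"delta_rot": [0,0,0],"dp": [0,0,-0.95],"gripper": 70},
    {"delta_rot": [0,0,0],"dp": [0,0,-0.95],"gripper": 70},
    {"delta_rot": [0,0,0],"dp": [0,0,-0.95],"gripper": 70},
    {"delta_rot": [0,0,0],"dp": [0,0,-0.95],"gripper": 70},
    {"delta_rot": [0,0,0],"dp": [0,0,-0.5],"gripper": 60},
  ],
)

```text
time: 51.75
position: [0.5242, -0.1307, 0.3053]
ee_rot: [3.131, -0.233, 0.008]
ft_force: [0.5, 0.8, -0.0]
width: 0.0603
finger_force: 0.0
```

Emit:
step_arm(
  deltas=[
    {"delta_rot": [0,0,-1],"dp": [0,0,0],"gripper": 60},
    {"delta_rot": [0,0,-1],"dp": [0,0,0],"gripper": 60},
    {"delta_rot": [0,0,-1],"dp": [0,0,0],"gripper": 60},
    {"delta_rot": [0,0,-1],"dp": [0,0,0],"gripper": 60},
    {"delta_rot": [0,0,-1],"dp": [0,0,0],"gripper": 60},
    {"delta_rot": [0,0,-1],"dp": [0,0,0],"gripper": 60},
    {"delta_rot": [0,0,-1],"dp": [0,0,0],"gripper": 60},
    {"delta_rot": [0,0,-1],"dp": [0,0,0],"gripper": 60},
    {"delta_rot": [0,0,-1],"dp": [0,0,0],"gripper": 60},
    {"delta_rot": [0,0,-1],"dp": [0,0,0],"gripper": 60},
    {"delta_rot": [0,0,-1],"dp": [0,0,0],"gripper": 60},
    {"delta_rot": [0,0,-1],"dp": [0,0,0],"gripper": 60},
  ],
)

```text
time: 52.95
position: [0.523, -0.1301, 0.3011]
ee_rot: [-2.827, -1.37, 0.001]
ft_force: [-0.2, 1.2, 0.0]
width: 0.0599
finger_force: 0.0
```

Emit:
step_arm(
  deltas=[
    {"delta_rot": [0,0,-1],"dp": [0,0,0],"gripper": 60},
    {"delta_rot": [0,0,-1],"dp": [0,0,0],"gripper": 60},
    {"delta_rot": [0,0,-1],"dp": [0,0,0],"gripper": 60},
    {"delta_rot": [0,0,-1],"dp": [0,0,0],"gripper": 60},
    {"delta_rot": [0,0,-1],"dp": [0,0,0],"gripper": 60},
    {"delta_rot": [0,0,-1],"dp": [0,0,0],"gripper": 60},
    {"delta_rot": [0,0,0],"dp": [0,0,0],"gripper": 60},
  ],
)

```text
time: 53.65
position: [0.5231, -0.1302, 0.3011]
ee_rot: [-2.379, -2.051, 0.0]
ft_force: [0.3, -0.3, 0.2]
width: 0.06
finger_force: 0.0
```

```bash
python3 - <<'E'
from h import *
st();f=grab_frame('wrist');B=[d['extent'] for d in spot_in('wrist','disc') if d['p']>.2]
for b,o in zip(B,discs(f,B,z=.0845)): print(np.round(b),o)
look('side')
goto([.388,.362,.29],1.4224)
E
```

```text
t 53.65 [ 0.5231 -0.1302  0.3011] alpha 1.4226 dial 1.5706 F [ 0.3 -0.3  0.2] w 0.06 0.0 j [-0.47  0.03  1.6  -0.    1.51 -0.32]
[236. 141. 286. 186.] (525, -126, 70, 68, [216, 212, 215])
[316. 262. 338. 278.] (269, 295, 58, 57, [70, 135, 225])
[278. 281. 288. 291.] (388, 364, 43, 42, [217, 218, 222])
[216. 321. 240. 344.] (513, 529, 59, 58, [82, 141, 221])
[248. 156. 269. 164.] (533, -187, 162, 125, [191, 196, 193])
dp units now [15.55 -6.91  0.37] turn units -0.02
```

Emit:
step_arm(
  deltas=[
    {"delta_rot": [0,0,0],"dp": [0.97,-0.43,0],"gripper": 60},
    {"delta_rot": [0,0,0],"dp": [0.97,-0.43,0],"gripper": 60},
    {"delta_rot": [0,0,0],"dp": [0.97,-0.43,0],"gripper": 60},
    {"delta_rot": [0,0,0],"dp": [0.97,-0.43,0],"gripper": 60},
    {"delta_rot": [0,0,0],"dp": [0.97,-0.43,0],"gripper": 60},
    {"delta_rot": [0,0,0],"dp": [0.97,-0.43,0],"gripper": 60},
    {"delta_rot": [0,0,0],"dp": [0.97,-0.43,0],"gripper": 60},
    {"delta_rot": [0,0,0],"dp": [0.97,-0.43,0],"gripper": 60},
    {"delta_rot": [0,0,0],"dp": [0.97,-0.43,0],"gripper": 60},
    {"delta_rot": [0,0,0],"dp": [0.97,-0.43,0],"gripper": 60},
    {"delta_rot": [0,0,0],"dp": [0.97,-0.43,0],"gripper": 60},
    {"delta_rot": [0,0,0],"dp": [0.97,-0.43,0],"gripper": 60},
  ],
)

```text
time: 55.05
position: [0.4213, 0.2392, 0.3013]
ee_rot: [2.381, 2.049, 0.0]
ft_force: [0.7, 0.3, 0.2]
width: 0.06
finger_force: 0.0
```

Emit:
step_arm(
  deltas=[
    {"delta_rot": [0,0,0],"dp": [0.97,-0.43,0],"gripper": 60},
    {"delta_rot": [0,0,0],"dp": [0.97,-0.43,0],"gripper": 60},
    {"delta_rot": [0,0,0],"dp": [0.97,-0.43,0],"gripper": 60},
    {"delta_rot": [0,0,0],"dp": [0.97,-0.43,0],"gripper": 60},
    {"delta_rot": [0,0,0],"dp": [0,0,0.9],"gripper": 60},
    {"delta_rot": [0,0,0],"dp": [0,0,0.9],"gripper": 60},
    {"delta_rot": [0,0,0],"dp": [0,0,0.9],"gripper": 60},
    {"delta_rot": [0,0,0],"dp": [0,0,0.9],"gripper": 60},
    {"delta_rot": [0,0,0],"dp": [0,0,0.9],"gripper": 60},
    {"delta_rot": [0,0,0],"dp": [0,0,0.9],"gripper": 60},
    {"delta_rot": [0,0,0],"dp": [0,0,0],"gripper": 60},
    {"delta_rot": [0,0,0],"dp": [0,0,0],"gripper": 60},
  ],
)

```text
time: 56.25
position: [0.388, 0.3607, 0.1396]
ee_rot: [-2.38, -2.05, 0.001]
ft_force: [1.5, -0.0, 0.4]
width: 0.06
finger_force: 0.0
```

```bash
python3 - <<'E'
from h import *
st();f=look(fn='w14.png');goto([.388,.363,.001],1.4224)
E
```

```text
t 56.25 [0.388  0.3607 0.1396] alpha 1.4219 dial 1.5699 F [ 1.5 -0.   0.4] w 0.06 0.0 j [0.52 0.13 1.81 0.   1.19 0.67]
[236. 157. 279. 205.] (388, 363, 43, 42, [214, 211, 218])
[123. 233. 179. 284.] (268, 300, 99, 68, [120, 143, 190])
dp units now [ 0.04 -0.06  4.67] turn units -0.0
```

Emit:
step_arm(
  deltas=[
    {"delta_rot": [0,0,0],"dp": [0.06,-0.04,0.8],"gripper": 60},
    {"delta_rot": [0,0,0],"dp": [0,0,0.8],"gripper": 60},
    {"delta_rot": [0,0,0],"dp": [0,0,0.8],"gripper": 60},
    {"delta_rot": [0,0,0],"dp": [0,0,0.8],"gripper": 60},
    {"delta_rot": [0,0,0],"dp": [0,0,0.8],"gripper": 60},
    {"delta_rot": [0,0,0],"dp": [0,0,0.5],"gripper": 60},
    {"delta_rot": [0,0,0],"dp": [0,0,0.15],"gripper": 60},
    {"delta_rot": [0,0,0],"dp": [0,0,0],"gripper": 60},
    {"delta_rot": [0,0,0],"dp": [0,0,0],"gripper": 60},
  ],
)

```text
time: 57.25
position: [0.3882, 0.3634, 0.0011]
ee_rot: [2.38, 2.05, 0.004]
ft_force: [0.3, 0.3, -0.1]
width: 0.0601
finger_force: 0.0
```

Emit:
step_arm(
  deltas=[
    {"delta_rot": [0,0,0],"dp": [0,0,0],"gripper": 36},
    {"delta_rot": [0,0,0],"dp": [0,0,0],"gripper": 36},
    {"delta_rot": [0,0,0],"dp": [0,0,0],"gripper": 36},
    {"delta_rot": [0,0,0],"dp": [0,0,0],"gripper": 36},
    {"delta_rot": [0,0,0],"dp": [0,0,0],"gripper": 36},
  ],
)

```text
time: 57.75
position: [0.3882, 0.3634, 0.0013]
ee_rot: [2.379, 2.051, 0.004]
ft_force: [-0.7, -0.4, 4.3]
width: 0.0393
finger_force: 39.5
```

```bash
python3 - <<'E'
from h import *
st();goto([.5238,-.1298,.3],-.148)
E
```

```text
t 57.75 [0.3882 0.3634 0.0013] alpha 1.4226 dial 1.5706 F [-0.7 -0.4  4.3] w 0.0393 39.5 j [0.52 0.35 1.87 0.   0.92 0.67]
dp units now [-15.58   6.92  -9.97] turn units 18.0
```

Gripped (bottom 1.3 mm below TCP reading). Lift, carry and turn.

Emit:
step_arm(
  deltas=[
    {"delta_rot": [0,0,0],"dp": [0,0,-0.4],"gripper": 36},
    {"delta_rot": [0,0,0],"dp": [0,0,-0.9],"gripper": 36},
    {"delta_rot": [0,0,0],"dp": [0,0,-0.9],"gripper": 36},
    {"delta_rot": [0,0,0],"dp": [0,0,-0.9],"gripper": 36},
    {"delta_rot": [0,0,0],"dp": [0,0,-0.9],"gripper": 36},
    {"delta_rot": [0,0,0],"dp": [0,0,-0.9],"gripper": 36},
    {"delta_rot": [0,0,0],"dp": [0,0,-0.9],"gripper": 36},
    {"delta_rot": [0,0,0],"dp": [0,0,-0.9],"gripper": 36},
    {"delta_rot": [0,0,0],"dp": [0,0,-0.9],"gripper": 36},
    {"delta_rot": [0,0,0],"dp": [0,0,-0.9],"gripper": 36},
    {"delta_rot": [0,0,0],"dp": [0,0,-0.9],"gripper": 36},
    {"delta_rot": [0,0,0],"dp": [0,0,-0.6],"gripper": 36},
  ],
)

```text
time: 58.95
position: [0.3873, 0.3628, 0.3031]
ee_rot: [2.379, 2.05, 0.006]
ft_force: [1.3, 0.1, -1.4]
width: 0.0399
finger_force: 40.4
```

Emit:
step_arm(
  deltas=[
    {"delta_rot": [0,0,0],"dp": [-0.97,0.43,0],"gripper": 36},
    {"delta_rot": [0,0,0],"dp": [-0.97,0.43,0],"gripper": 36},
    {"delta_rot": [0,0,0],"dp": [-0.97,0.43,0],"gripper": 36},
    {"delta_rot": [0,0,0],"dp": [-0.97,0.43,0],"gripper": 36},
    {"delta_rot": [0,0,0],"dp": [-0.97,0.43,0],"gripper": 36},
    {"delta_rot": [0,0,0],"dp": [-0.97,0.43,0],"gripper": 36},
    {"delta_rot": [0,0,0],"dp": [-0.97,0.43,0],"gripper": 36},
    {"delta_rot": [0,0,0],"dp": [-0.97,0.43,0],"gripper": 36},
    {"delta_rot": [0,0,0],"dp": [-0.97,0.43,0],"gripper": 36},
    {"delta_rot": [0,0,0],"dp": [-0.97,0.43,0],"gripper": 36},
    {"delta_rot": [0,0,0],"dp": [-0.97,0.43,0],"gripper": 36},
    {"delta_rot": [0,0,0],"dp": [-0.97,0.43,0],"gripper": 36},
  ],
)

```text
time: 60.15
position: [0.4885, -0.0068, 0.3007]
ee_rot: [2.379, 2.05, 0.001]
ft_force: [-0.4, 0.0, -0.5]
width: 0.0399
finger_force: 40.4
```

Emit:
step_arm(
  deltas=[
    {"delta_rot": [0,0,0],"dp": [-0.98,0.44,0],"gripper": 36},
    {"delta_rot": [0,0,0],"dp": [-0.98,0.44,0],"gripper": 36},
    {"delta_rot": [0,0,0],"dp": [-0.98,0.44,0],"gripper": 36},
    {"delta_rot": [0,0,0],"dp": [-0.98,0.44,0],"gripper": 36},
    {"delta_rot": [0,0,1],"dp": [0,0,0],"gripper": 36},
    {"delta_rot": [0,0,1],"dp": [0,0,0],"gripper": 36},
    {"delta_rot": [0,0,1],"dp": [0,0,0],"gripper": 36},
    {"delta_rot": [0,0,1],"dp": [0,0,0],"gripper": 36},
    {"delta_rot": [0,0,1],"dp": [0,0,0],"gripper": 36},
    {"delta_rot": [0,0,1],"dp": [0,0,0],"gripper": 36},
    {"delta_rot": [0,0,1],"dp": [0,0,0],"gripper": 36},
    {"delta_rot": [0,0,1],"dp": [0,0,0],"gripper": 36},
  ],
)

```text
time: 61.35
position: [0.5231, -0.1295, 0.3006]
ee_rot: [2.939, 1.108, 0.001]
ft_force: [0.1, -1.5, -0.5]
width: 0.0397
finger_force: 40.5
```

Emit:
step_arm(
  deltas=[
    {"delta_rot": [0,0,1],"dp": [0,0,0],"gripper": 36},
    {"delta_rot": [0,0,1],"dp": [0,0,0],"gripper": 36},
    {"delta_rot": [0,0,1],"dp": [0,0,0],"gripper": 36},
    {"delta_rot": [0,0,1],"dp": [0,0,0],"gripper": 36},
    {"delta_rot": [0,0,1],"dp": [0,0,0],"gripper": 36},
    {"delta_rot": [0,0,1],"dp": [0,0,0],"gripper": 36},
    {"delta_rot": [0,0,1],"dp": [0,0,0],"gripper": 36},
    {"delta_rot": [0,0,1],"dp": [0,0,0],"gripper": 36},
    {"delta_rot": [0,0,1],"dp": [0,0,0],"gripper": 36},
    {"delta_rot": [0,0,1],"dp": [0,0,0],"gripper": 36},
    {"delta_rot": [0,0,0],"dp": [0,0,0],"gripper": 36},
  ],
)

```text
time: 62.45
position: [0.5232, -0.1295, 0.3005]
ee_rot: [3.133, -0.233, 0.001]
ft_force: [-0.7, 0.7, 0.1]
width: 0.0395
finger_force: 40.5
```

```bash
python3 - <<'E'
from h import *
st();held(.0087);goto([.5235,-.1302,.0858],-.148)
E
```

```text
t 62.45 [ 0.5232 -0.1295  0.3005] alpha -0.1485 dial -0.0005 F [-0.7  0.7  0.1] w 0.0395 40.5 j [-0.47  0.03  1.6  -0.    1.51  1.25]
held [217. 217. 299. 297.] (42, 42) [ 0.0008  0.0003 -0.0087]
dp units now [0.01 0.02 7.15] turn units 0.02
```

Emit:
step_arm(
  deltas=[
    {"delta_rot": [0,0,0],"dp": [0,0.02,0.95],"gripper": 36},
    {"delta_rot": [0,0,0],"dp": [0,0,0.95],"gripper": 36},
    {"delta_rot": [0,0,0],"dp": [0,0,0.95],"gripper": 36},
    {"delta_rot": [0,0,0],"dp": [0,0,0.95],"gripper": 36},
    {"delta_rot": [0,0,0],"dp": [0,0,0.95],"gripper": 36},
    {"delta_rot": [0,0,0],"dp": [0,0,0.95],"gripper": 36},
    {"delta_rot": [0,0,0],"dp": [0,0,0.6],"gripper": 36},
    {"delta_rot": [0,0,0],"dp": [0,0,0.4],"gripper": 36},
    {"delta_rot": [0,0,0],"dp": [0,0,0.25],"gripper": 36},
    {"delta_rot": [0,0,0],"dp": [0,0,0.1],"gripper": 36},
    {"delta_rot": [0,0,0],"dp": [0,0,0],"gripper": 36},
    {"delta_rot": [0,0,0],"dp": [0,0,0],"gripper": 36},
  ],
)

```text
time: 63.75
position: [0.5241, -0.1306, 0.0892]
ee_rot: [3.132, -0.232, 0.003]
ft_force: [-0.1, -1.1, -1.1]
width: 0.0401
finger_force: 40.5
```

Emit:
step_arm(
  deltas=[
    {"delta_rot": [0,0,0],"dp": [0,0,0.05],"gripper": 36},
    {"delta_rot": [0,0,0],"dp": [0,0,0],"gripper": 36},
    {"delta_rot": [0,0,0],"dp": [0,0,0],"gripper": 36},
  ],
)

```text
time: 64.05
position: [0.5235, -0.1304, 0.0869]
ee_rot: [3.133, -0.233, 0.001]
ft_force: [0.3, -0.1, -0.4]
width: 0.0395
finger_force: 40.5
```

Emit:
step_arm(
  deltas=[
    {"delta_rot": [0,0,0],"dp": [0,0,0.04],"gripper": 36},
    {"delta_rot": [0,0,0],"dp": [0,0,0],"gripper": 36},
    {"delta_rot": [0,0,0],"dp": [0,0,0],"gripper": 36},
  ],
)

```text
time: 64.35
position: [0.5236, -0.1304, 0.0859]
ee_rot: [3.133, -0.233, 0.001]
ft_force: [-0.0, -0.7, 2.2]
width: 0.0397
finger_force: 40.8
```

Emit:
step_arm(
  deltas=[
    {"delta_rot": [0,0,0],"dp": [0,0,0],"gripper": 46},
    {"delta_rot": [0,0,0],"dp": [0,0,0],"gripper": 56},
    {"delta_rot": [0,0,0],"dp": [0,0,0],"gripper": 56},
    {"delta_rot": [0,0,0],"dp": [0,0,-0.5],"gripper": 56},
    {"delta_rot": [0,0,0],"dp": [0,0,-0.95],"gripper": 56},
    {"delta_rot": [0,0,0],"dp": [0,0,-0.95],"gripper": 56},
    {"delta_rot": [0,0,0],"dp": [0,0,-0.95],"gripper": 56},
    {"delta_rot": [0,0,0],"dp": [0,0,-0.95],"gripper": 56},
    {"delta_rot": [0,0,0],"dp": [0,0,-0.95],"gripper": 56},
    {"delta_rot": [0,0,0],"dp": [0,0,0],"gripper": 56},
    {"delta_rot": [0,0,0],"dp": [0,0,0],"gripper": 56},
  ],
)

```text
time: 65.45
position: [0.5237, -0.1305, 0.2445]
ee_rot: [3.132, -0.233, 0.004]
ft_force: [-0.2, 0.4, -0.8]
width: 0.0559
finger_force: 0.0
```

```bash
python3 - <<'E'
from h import *
s=st();f=snap('wrist','w15.png');p=proj(f,[[.5237,-.1302,.0945],[.5237,-.1302,.0645]]);print(p)
# edges along the horizontal line through the stack: print intensity profile, and yellow ring
c=p[0].round().astype(int);row=f['pixels'][c[1],c[0]-75:c[0]+76].astype(int);print(c);print(row.max(1).tolist())
col=f['pixels'][c[1]-75:c[1]+76,c[0]-12].astype(int);print(col.max(1).tolist())
for z,r in((.0745,.033),(.0845,.029),(.0945,.021)):
    t=np.linspace(0,2*np.pi,4,endpoint=False);print(proj(f,[[.5237+r*np.cos(a-.148),-.1302+r*np.sin(a-.148),z] for a in t]).round(0).tolist())
print('disc',[ (o['extent'].__class__ and np.round(o['extent']).tolist()) for o in spot_in('wrist','disc')[:4]])
B=[o['extent'] for o in spot_in('wrist','disc')[:3]]
for o in discs(f,B,z=.0945,pad=0):print(o)
look('side')
goto([.4137,-.1137,.2],1.4224)
E
```

```text
t 65.45 [ 0.5237 -0.1305  0.2445] alpha -0.1484 dial -0.0004 F [-0.2  0.4 -0.8] w 0.0559 0.0 j [-0.47  0.06  1.68 -0.    1.4   1.25]
[[256.90663528 179.11306615]
 [256.97059439 171.71449297]]
[257 179]
[166, 178, 184, 186, 186, 186, 185, 186, 186, 186, 186, 185, 186, 184, 187, 187, 188, 188, 187, 187, 187, 186, 188, 187, 187, 189, 188, 188, 187, 187, 188, 189, 188, 188, 189, 188, 188, 190, 188, 188, 189, 196, 203, 205, 200, 201, 209, 213, 214, 220, 223, 225, 225, 222, 219, 218, 222, 224, 222, 224, 223, 223, 222, 221, 223, 220, 209, 183, 149, 128, 125, 125, 126, 127, 126, 125, 128, 126, 125, 124, 126, 129, 125, 131, 155, 191, 216, 224, 225, 224, 222, 224, 222, 223, 224, 221, 220, 220, 222, 223, 224, 222, 222, 218, 220, 218, 213, 205, 196, 187, 185, 188, 186, 185, 185, 187, 187, 186, 185, 186, 185, 186, 186, 186, 186, 187, 185, 186, 184, 186, 183, 185, 185, 185, 185, 185, 185, 185, 186, 185, 185, 185, 186, 183, 184, 185, 184, 183, 175, 166, 169]
[169, 167, 168, 168, 168, 169, 169, 169, 169, 168, 169, 171, 167, 163, 157, 166, 180, 187, 189, 188, 188, 187, 189, 189, 188, 188, 188, 189, 1
[... 607 characters left out ...]
2.0], [225.0, 174.0], [257.0, 204.0], [289.0, 174.0]]
[[257.0, 148.0], [228.0, 177.0], [257.0, 204.0], [286.0, 176.0]]
[[257.0, 158.0], [235.0, 179.0], [257.0, 199.0], [278.0, 179.0]]
disc [[0.0, 339.0, 33.0, 367.0], [239.0, 158.0, 275.0, 200.0], [229.0, 147.0, 290.0, 202.0], [226.0, 141.0, 290.0, 200.0]]
(352, 210, 47, 31, [126, 148, 195])
(524, -130, 55, 43, [215, 212, 219])
(527, -133, 81, 64, [210, 207, 210])
[216. 320. 241. 344.] (513, 529, 59, 58, [81, 138, 217])
[317. 259. 336. 279.] (269, 295, 58, 57, [67, 132, 220])
[256. 150. 262. 154.] (541, -244, 95, 78, [200, 204, 206])
[247. 153. 265. 160.] (546, -207, 151, 120, [191, 194, 191])
dp units now [-3.67  0.    1.4 ] turn units -18.0
```

Stack edges and dot fall where expected (dot column 258, ring edges at rows 144/150/161). Now the handle.

Emit:
step_arm(
  deltas=[
    {"delta_rot": [0,0,0],"dp": [-0.92,0,0],"gripper": 40},
    {"delta_rot": [0,0,0],"dp": [-0.92,0,0],"gripper": 40},
    {"delta_rot": [0,0,0],"dp": [-0.92,0,0],"gripper": 40},
    {"delta_rot": [0,0,0],"dp": [-0.91,0,0],"gripper": 40},
    {"delta_rot": [0,0,-1],"dp": [0,0,0],"gripper": 40},
    {"delta_rot": [0,0,-1],"dp": [0,0,0],"gripper": 40},
    {"delta_rot": [0,0,-1],"dp": [0,0,0],"gripper": 40},
    {"delta_rot": [0,0,-1],"dp": [0,0,0],"gripper": 40},
    {"delta_rot": [0,0,-1],"dp": [0,0,0],"gripper": 40},
    {"delta_rot": [0,0,-1],"dp": [0,0,0],"gripper": 40},
    {"delta_rot": [0,0,-1],"dp": [0,0,0],"gripper": 40},
    {"delta_rot": [0,0,-1],"dp": [0,0,0],"gripper": 40},
  ],
)

```text
time: 66.9
position: [0.4141, -0.1138, 0.2423]
ee_rot: [-3.021, -0.858, 0.002]
ft_force: [0.7, 0.6, -0.8]
width: 0.0401
finger_force: 0.0
```

Emit:
step_arm(
  deltas=[
    {"delta_rot": [0,0,-1],"dp": [0,0,0],"gripper": 38},
    {"delta_rot": [0,0,-1],"dp": [0,0,0],"gripper": 38},
    {"delta_rot": [0,0,-1],"dp": [0,0,0],"gripper": 38},
    {"delta_rot": [0,0,-1],"dp": [0,0,0],"gripper": 38},
    {"delta_rot": [0,0,-1],"dp": [0,0,0],"gripper": 38},
    {"delta_rot": [0,0,-1],"dp": [0,0,0],"gripper": 38},
    {"delta_rot": [0,0,-1],"dp": [0,0,0],"gripper": 38},
    {"delta_rot": [0,0,-1],"dp": [0,0,0],"gripper": 38},
    {"delta_rot": [0,0,-1],"dp": [0,0,0],"gripper": 38},
    {"delta_rot": [0,0,-1],"dp": [0,0,0],"gripper": 38},
    {"delta_rot": [0,0,0],"dp": [0,0,0],"gripper": 38},
  ],
)

```text
time: 68.0
position: [0.4141, -0.1138, 0.2424]
ee_rot: [-2.379, -2.05, 0.001]
ft_force: [0.5, -0.2, 0.7]
width: 0.0379
finger_force: 0.0
```

```bash
python3 - <<'E'
from h import *
st();goto([.4137,-.1137,.089],1.4224);f=grab_frame('wrist')
h=spot_in('wrist','drawer_handle');print([np.round(d['extent']).tolist() for d in h[:2]])
c=proj(f,[[.4135,-.1137,.107]])[0].round().astype(int);print(c,f['pixels'][c[1],c[0]-30:c[0]+31].max(1).tolist())
E
```

```text
t 68.0 [ 0.4141 -0.1138  0.2424] alpha 1.4227 dial 1.5707 F [ 0.5 -0.2  0.7] w 0.0379 0.0 j [-0.55 -0.24  1.96  0.    1.42 -0.4 ]
dp units now [-0.   -0.01  5.11] turn units 0.0
[[252.0, 67.0, 467.0, 245.0]]
[258 182] [101, 101, 103, 101, 103, 101, 106, 101, 103, 102, 100, 100, 100, 96, 99, 96, 98, 97, 97, 98, 100, 100, 101, 102, 122, 152, 175, 182, 182, 183, 180, 179, 178, 174, 160, 136, 108, 104, 100, 103, 101, 101, 102, 103, 104, 99, 101, 104, 102, 104, 100, 104, 105, 107, 111, 110, 112, 113, 115, 112, 113]
```

Emit:
step_arm(
  deltas=[
    {"delta_rot": [0,0,0],"dp": [0,0,0.9],"gripper": 38},
    {"delta_rot": [0,0,0],"dp": [0,0,0.9],"gripper": 38},
    {"delta_rot": [0,0,0],"dp": [0,0,0.9],"gripper": 38},
    {"delta_rot": [0,0,0],"dp": [0,0,0.9],"gripper": 38},
    {"delta_rot": [0,0,0],"dp": [0,0,0.9],"gripper": 38},
    {"delta_rot": [0,0,0],"dp": [0,0,0.6],"gripper": 38},
    {"delta_rot": [0,0,0],"dp": [0,0,0],"gripper": 38},
    {"delta_rot": [0,0,0],"dp": [0,0,0],"gripper": 38},
    {"delta_rot": [0,0,0],"dp": [0,0,0],"gripper": 5},
    {"delta_rot": [0,0,0],"dp": [0,0,0],"gripper": 5},
    {"delta_rot": [0,0,0],"dp": [0,0,0],"gripper": 5},
    {"delta_rot": [0,0,0],"dp": [0,0,0],"gripper": 5},
  ],
  newtons=40,
)

```text
time: 69.3
position: [0.4154, -0.1146, 0.0913]
ee_rot: [2.378, 2.049, 0.001]
ft_force: [-0.3, 1.1, 5.5]
width: 0.0082
finger_force: 39.3
```

Emit:
step_arm(
  deltas=[
    {"delta_rot": [0,0,0],"dp": [0,0.05,0],"gripper": 5},
    {"delta_rot": [0,0,0],"dp": [0,0.1,0],"gripper": 5},
    {"delta_rot": [0,0,0],"dp": [0,0.15,0],"gripper": 5},
    {"delta_rot": [0,0,0],"dp": [0,0.2,0],"gripper": 5},
    {"delta_rot": [0,0,0],"dp": [0,0.25,0],"gripper": 5},
    {"delta_rot": [0,0,0],"dp": [0,0.25,0],"gripper": 5},
    {"delta_rot": [0,0,0],"dp": [0,0.25,0],"gripper": 5},
    {"delta_rot": [0,0,0],"dp": [0,0.25,0],"gripper": 5},
    {"delta_rot": [0,0,0],"dp": [0,0.25,0],"gripper": 5},
    {"delta_rot": [0,0,0],"dp": [0,0.25,0],"gripper": 5},
    {"delta_rot": [0,0,0],"dp": [0,0.25,0],"gripper": 5},
    {"delta_rot": [0,0,0],"dp": [0,0.25,0],"gripper": 5},
  ],
)

```text
time: 70.5
position: [0.4898, -0.1257, 0.0913]
ee_rot: [2.378, 2.049, 0.001]
ft_force: [-0.8, 0.3, 5.7]
width: 0.0081
finger_force: 39.3
```

Emit:
step_arm(
  deltas=[
    {"delta_rot": [0,0,0],"dp": [0,0.25,0],"gripper": 5},
    {"delta_rot": [0,0,0],"dp": [0,0.25,0],"gripper": 5},
    {"delta_rot": [0,0,0],"dp": [0,0.25,0],"gripper": 5},
    {"delta_rot": [0,0,0],"dp": [0,0.25,0],"gripper": 5},
    {"delta_rot": [0,0,0],"dp": [0,0.25,0],"gripper": 5},
    {"delta_rot": [0,0,0],"dp": [0,0.2,0],"gripper": 5},
    {"delta_rot": [0,0,0],"dp": [0,0.15,0],"gripper": 5},
    {"delta_rot": [0,0,0],"dp": [0,0.1,0],"gripper": 5},
    {"delta_rot": [0,0,0],"dp": [0,0.05,0],"gripper": 5},
    {"delta_rot": [0,0,0],"dp": [0,0,0],"gripper": 5},
    {"delta_rot": [0,0,0],"dp": [0,0,0],"gripper": 5},
  ],
)

```text
time: 71.6
position: [0.5416, -0.1335, 0.0913]
ee_rot: [2.378, 2.049, 0.001]
ft_force: [-0.3, -0.2, 5.7]
width: 0.0083
finger_force: 39.3
```

Emit:
step_arm(
  deltas=[
    {"delta_rot": [0,0,0],"dp": [0,0.08,0],"gripper": 5},
    {"delta_rot": [0,0,0],"dp": [0,0,0],"gripper": 5},
    {"delta_rot": [0,0,0],"dp": [0,0,0],"gripper": 5},
  ],
)

```text
time: 71.9
position: [0.5416, -0.1335, 0.0913]
ee_rot: [-2.378, -2.05, 0.005]
ft_force: [-9.4, 0.3, 13.2]
width: 0.0085
finger_force: 40.2
```

Emit:
step_arm(
  deltas=[
    {"delta_rot": [0,0,0],"dp": [0,-0.06,0],"gripper": 36},
    {"delta_rot": [0,0,0],"dp": [0,0,0],"gripper": 36},
    {"delta_rot": [0,0,0],"dp": [0,0,0],"gripper": 36},
    {"delta_rot": [0,0,0],"dp": [0,0,-0.6],"gripper": 36},
    {"delta_rot": [0,0,0],"dp": [0,0,-0.9],"gripper": 40},
    {"delta_rot": [0,0,0],"dp": [0,0,-0.9],"gripper": 40},
    {"delta_rot": [0,0,0],"dp": [0,0,-0.9],"gripper": 40},
    {"delta_rot": [0,0,0],"dp": [0,0,-0.9],"gripper": 40},
    {"delta_rot": [0,0,0],"dp": [0,0,-0.5],"gripper": 40},
    {"delta_rot": [0,0,0],"dp": [0,0,0],"gripper": 40},
  ],
)

```text
time: 72.9
position: [0.5425, -0.1335, 0.2333]
ee_rot: [2.377, 2.048, 0.003]
ft_force: [-0.3, -0.3, 0.3]
width: 0.0399
finger_force: 0.0
```

```bash
python3 - <<'E'
from h import *
st();goto([.6934,-.1545,.2],-.148)
E
```

```text
t 72.9 [ 0.5425 -0.1335  0.2333] alpha 1.4225 dial 1.5705 F [-0.3 -0.3  0.3] w 0.0399 0.0 j [-0.46  0.11  1.64  0.    1.38 -0.31]
dp units now [0.05 5.07 1.13] turn units 18.0
```

Emit:
step_arm(
  deltas=[
    {"delta_rot": [0,0,0],"dp": [0,0.85,0],"gripper": 40},
    {"delta_rot": [0,0,0],"dp": [0,0.85,0],"gripper": 40},
    {"delta_rot": [0,0,0],"dp": [0,0.85,0],"gripper": 40},
    {"delta_rot": [0,0,0],"dp": [0,0.85,0],"gripper": 40},
    {"delta_rot": [0,0,0],"dp": [0,0.85,0],"gripper": 40},
    {"delta_rot": [0,0,0],"dp": [0.05,0.85,0],"gripper": 40},
    {"delta_rot": [0,0,1],"dp": [0,0,0],"gripper": 40},
    {"delta_rot": [0,0,1],"dp": [0,0,0],"gripper": 40},
    {"delta_rot": [0,0,1],"dp": [0,0,0],"gripper": 40},
    {"delta_rot": [0,0,1],"dp": [0,0,0],"gripper": 40},
    {"delta_rot": [0,0,1],"dp": [0,0,0],"gripper": 40},
    {"delta_rot": [0,0,1],"dp": [0,0,0],"gripper": 40},
  ],
)

```text
time: 74.1
position: [0.6919, -0.1537, 0.228]
ee_rot: [-2.829, -1.358, 0.004]
ft_force: [0.5, -0.5, -0.3]
width: 0.0397
finger_force: 0.0
```

Emit:
step_arm(
  deltas=[
    {"delta_rot": [0,0,1],"dp": [0,0,0],"gripper": 40},
    {"delta_rot": [0,0,1],"dp": [0,0,0],"gripper": 40},
    {"delta_rot": [0,0,1],"dp": [0,0,0],"gripper": 40},
    {"delta_rot": [0,0,1],"dp": [0,0,0],"gripper": 40},
    {"delta_rot": [0,0,1],"dp": [0,0,0],"gripper": 40},
    {"delta_rot": [0,0,1],"dp": [0,0,0],"gripper": 40},
    {"delta_rot": [0,0,1],"dp": [0,0,0],"gripper": 40},
    {"delta_rot": [0,0,1],"dp": [0,0,0],"gripper": 40},
    {"delta_rot": [0,0,1],"dp": [0,0,0],"gripper": 40},
    {"delta_rot": [0,0,1],"dp": [0,0,0],"gripper": 40},
    {"delta_rot": [0,0,1],"dp": [0,0,0],"gripper": 40},
    {"delta_rot": [0,0,1],"dp": [0,0,0],"gripper": 40},
  ],
)

```text
time: 75.3
position: [0.6919, -0.1537, 0.2281]
ee_rot: [-3.131, 0.238, 0.006]
ft_force: [-0.0, -1.3, 0.7]
width: 0.0395
finger_force: 0.0
```

Emit:
step_arm(
  deltas=[
    {"delta_rot": [0,0,0],"dp": [0,0,0],"gripper": 40},
    {"delta_rot": [0,0,0],"dp": [0,0,0],"gripper": 40},
  ],
)

```text
time: 75.5
position: [0.6921, -0.1538, 0.2291]
ee_rot: [-3.132, 0.23, 0.004]
ft_force: [0.3, -0.0, -1.1]
width: 0.0399
finger_force: 0.0
```

```bash
python3 - <<'E'
from h import *
st();goto([.6934,-.1545,.1493],-.146);f=grab_frame('wrist')
for r in (185,200,215):
  print(r,f['pixels'][r,235:280].max(1).tolist())
E
```

```text
t 75.5 [ 0.6921 -0.1538  0.2291] alpha -0.1463 dial 0.0017 F [ 0.3 -0.  -1.1] w 0.0399 0.0 j [-0.39  0.51  1.16  0.    1.47  1.33]
dp units now [0.05 0.02 2.66] turn units -0.0
185 [179, 181, 180, 179, 178, 178, 177, 177, 177, 176, 178, 173, 159, 134, 104, 94, 92, 93, 96, 95, 118, 163, 207, 229, 235, 230, 204, 152, 105, 95, 91, 91, 91, 93, 109, 137, 162, 173, 176, 178, 179, 179, 179, 177, 179]
200 [179, 181, 180, 178, 178, 177, 177, 178, 177, 176, 177, 178, 174, 162, 135, 98, 86, 85, 86, 91, 116, 164, 207, 228, 235, 228, 205, 156, 104, 94, 90, 85, 87, 107, 146, 170, 179, 178, 177, 179, 179, 179, 178, 180, 177]
215 [176, 182, 180, 180, 177, 177, 179, 177, 176, 178, 179, 179, 174, 163, 135, 99, 88, 85, 83, 85, 88, 88, 87, 90, 89, 90, 89, 90, 90, 92, 87, 84, 89, 116, 151, 171, 178, 178, 179, 178, 179, 181, 180, 179, 178]
```

Emit:
step_arm(
  deltas=[
    {"delta_rot": [0,0,0],"dp": [0.05,0.02,0.8],"gripper": 40},
    {"delta_rot": [0,0,0],"dp": [0,0,0.8],"gripper": 40},
    {"delta_rot": [0,0,0],"dp": [0,0,0.6],"gripper": 40},
    {"delta_rot": [0,0,0],"dp": [0,0,0.4],"gripper": 40},
    {"delta_rot": [0,0,0],"dp": [0,0,0.05],"gripper": 40},
    {"delta_rot": [0,0,0],"dp": [0,0,0],"gripper": 40},
    {"delta_rot": [0,0,0],"dp": [0,0,0],"gripper": 10},
    {"delta_rot": [0,0,0],"dp": [0,0,0],"gripper": 10},
    {"delta_rot": [0,0,0],"dp": [0,0,0],"gripper": 10},
    {"delta_rot": [0,0,0],"dp": [0,0,0],"gripper": 10},
    {"delta_rot": [0,0,0],"dp": [0,0,0],"gripper": 10},
  ],
  newtons=28,
)

```text
time: 76.65
position: [0.695, -0.1548, 0.1532]
ee_rot: [3.133, -0.232, 0.004]
ft_force: [-0.3, 2.2, 5.5]
width: 0.0131
finger_force: 30.7
```

Emit:
step_arm(
  deltas=[
    {"delta_rot": [0,0,-1],"dp": [0,0,0],"gripper": 10},
    {"delta_rot": [0,0,-1],"dp": [0,0,0],"gripper": 10},
    {"delta_rot": [0,0,-1],"dp": [0,0,0],"gripper": 10},
    {"delta_rot": [0,0,-1],"dp": [0,0,0],"gripper": 10},
    {"delta_rot": [0,0,-1],"dp": [0,0,0],"gripper": 10},
    {"delta_rot": [0,0,-1],"dp": [0,0,0],"gripper": 10},
    {"delta_rot": [0,0,-1],"dp": [0,0,0],"gripper": 10},
    {"delta_rot": [0,0,-1],"dp": [0,0,0],"gripper": 10},
    {"delta_rot": [0,0,-1],"dp": [0,0,0],"gripper": 10},
  ],
)

```text
time: 77.55
position: [0.6945, -0.1527, 0.1532]
ee_rot: [-2.979, -0.99, -0.003]
ft_force: [-3.2, 7.3, 9.6]
width: 0.0133
finger_force: 31.1
```

Emit:
step_arm(
  deltas=[
    {"delta_rot": [0,0,-1],"dp": [0,0,0],"gripper": 10},
    {"delta_rot": [0,0,-1],"dp": [0,0,0],"gripper": 10},
    {"delta_rot": [0,0,-1],"dp": [0,0,0],"gripper": 10},
    {"delta_rot": [0,0,-1],"dp": [0,0,0],"gripper": 10},
    {"delta_rot": [0,0,-1],"dp": [0,0,0],"gripper": 10},
    {"delta_rot": [0,0,-1],"dp": [0,0,0],"gripper": 10},
    {"delta_rot": [0,0,-1],"dp": [0,0,0],"gripper": 10},
    {"delta_rot": [0,0,-1],"dp": [0,0,0],"gripper": 10},
    {"delta_rot": [0,0,-1],"dp": [0,0,0],"gripper": 10},
    {"delta_rot": [0,0,0],"dp": [0,0,0],"gripper": 10},
    {"delta_rot": [0,0,0],"dp": [0,0,0],"gripper": 10},
    {"delta_rot": [0,0,0],"dp": [0,0,0],"gripper": 10},
  ],
)

```text
time: 78.75
position: [0.6928, -0.1516, 0.1532]
ee_rot: [-2.373, -2.048, -0.0]
ft_force: [-9.8, 11.2, 11.9]
width: 0.0131
finger_force: 31.6
```

```bash
python3 - <<'E'
from h import *
st()
E
```

```text
t 78.75 [ 0.6928 -0.1516  0.1532] alpha 1.424 dial 1.572 F [-9.8 11.2 11.9] w 0.0131 31.6 j [-0.39  0.56  1.24  0.    1.35 -0.24]
```

Release, rise, and check.

Emit:
step_arm(
  deltas=[
    {"delta_rot": [0,0,0],"dp": [0,0,0],"gripper": 40},
    {"delta_rot": [0,0,0],"dp": [0,0,0],"gripper": 40},
    {"delta_rot": [0,0,0],"dp": [0,0,0],"gripper": 40},
    {"delta_rot": [0,0,0],"dp": [0,0,-0.8],"gripper": 40},
    {"delta_rot": [0,0,0],"dp": [0,0,-0.9],"gripper": 40},
    {"delta_rot": [0,0,0],"dp": [0,0,-0.9],"gripper": 40},
    {"delta_rot": [0,0,0],"dp": [0,0,-0.9],"gripper": 40},
    {"delta_rot": [0,0,0],"dp": [0,0,-0.9],"gripper": 40},
    {"delta_rot": [0,0,0],"dp": [0,0,0],"gripper": 40},
    {"delta_rot": [0,0,0],"dp": [0,0,0],"gripper": 40},
    {"delta_rot": [0,0,0],"dp": [0,0,0],"gripper": 40},
  ],
)

```text
time: 79.85
position: [0.6934, -0.1549, 0.2813]
ee_rot: [-2.378, -2.049, 0.002]
ft_force: [-0.2, 0.8, -0.7]
width: 0.0397
finger_force: 0.0
```

```bash
python3 - <<'E'
from h import *
st();f=snap('wrist','w16.png')
C=np.array([.6932,-.1540]);p=proj(f,[[*C,.168]])[0];px=f['pixels'].max(2)
m=(px<110).astype(np.uint8);M=np.zeros_like(m);x,y=p.round().astype(int);cv2.circle(M,(int(x),int(y)),40,1,-1);m*=M
n,l,s,c=cv2.connectedComponentsWithStats(m);i=1+np.argmax(s[1:,4]);q=np.argwhere(l==i)[:,::-1].astype(float)
P=ray(f,q,.168)[:,:2];e,v=np.linalg.eigh(np.cov(P.T));d=v[:,1]
print('bar angle - cabinet',np.degrees(np.arctan2(d[1],d[0])+.148),'area',s[i],'centre',P.mean(0))
w=(f['pixels'].min(2)>200);w=w&(M>0);q=np.argwhere(w)[:,::-1].astype(float);print('white line centre rel',ray(f,q,.168)[:,:2].mean(0)-C,len(q))
h=spot_in('wrist','drawer_handle')[:1];print(h,proj(f,[[.5427,-.1321+.0,.102]]))
look('side');print(spot_in('side','tin_green')[:1],spot_in('side','sand_block')[:1])
E
```

```text
t 79.85 [ 0.6934 -0.1549  0.2813] alpha 1.4222 dial 1.5702 F [-0.2  0.8 -0.7] w 0.0397 0.0 j [-0.39  0.49  1.08 -0.    1.57 -0.24]
bar angle - cabinet 89.65649053265524 area [249 155  17  65 580] centre [ 0.6917171  -0.15762308]
white line centre rel [-0.0011407  -0.01615415] 1071
[{'extent': [100.8, 116.8, 151.0, 220.2], 'p': 0.6}] [[116.72277491 170.66747572]]
[217. 321. 237. 344.] (513, 529, 59, 58, [79, 135, 214])
[316. 260. 337. 278.] (269, 295, 58, 57, [66, 130, 218])
[{'extent': [171.2, 221.9, 201.4, 255.6], 'p': 0.94}] [{'extent': [311.3, 122.1, 334.8, 145.1], 'p': 0.94}]
```

```bash
python3 - <<'E'
from h import *
f=grab_frame('wrist');p=f['pixels'][165,95:140].max(1).astype(int);print(p.tolist())
t=p>145;i=np.nonzero(t)[0];print(i+95)
print(ray(f,[[95+i[:12].mean(),165]],.107))
E
```

```text
[111, 111, 110, 110, 111, 111, 110, 118, 117, 111, 112, 114, 111, 123, 145, 169, 178, 182, 182, 181, 181, 170, 157, 135, 112, 104, 109, 109, 110, 106, 108, 106, 110, 109, 108, 108, 105, 95, 94, 118, 133, 134, 130, 127, 123]
[110 111 112 113 114 115 116 117]
[[ 0.54381048 -0.12510243  0.107     ]]
```

```bash
python3 -c "
from h import *
print(close_job())"
```

```text
the job is handed in; nothing more can be done
None
```

I opened the cabinet with the combination, stacked the three aluminium discs present (66, 58 and 42 mm; no 50 mm disc was on the bench) on the plate, shut the drawer, locked it with the dial at nine o'clock and handed the job in; it took about 80 s of the 210 s.

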